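# Stand the toppled spice tins back in the row and close the end stop

### The job

Two square spice tins, one red and one green, have toppled forward out of the row on the low quartz shelf. Stand them upright, caps up, fully on the blue strip, one in each of the two empty gaps and clear of the standing neighbours; set them down gently, never letting one drop or fall over, and do not shove or tip the neighbours. Once both tins stand, slide the end stop fully home towards the row to close it.

Things in the scene. Friction and masses are not known exactly. Their poses are not given: they have to be found in the camera images.
- shelf: Fixed white quartz shelf, 240 (x) x 520 (y) x 30 mm high; its x points away from the robot; origin at the centre of its underside. Flush blue strip (the lane) on top, 80 mm wide, centred on x = 60, y -245 to 155 mm. Chrome guard rail, 8 mm bar, at x = 112, its centre 20 mm above the top; fixed end plate, 50 mm high, at y = -244. Neighbours stand on the strip near y = -200, -56, 88 mm, in any order
- gap_right (a point): Centre of the right-hand (-y) empty gap, on the shelf top in the middle of the blue strip; axes as the shelf's. The clear gap between neighbours is about 97 mm
- gap_left (a point): Centre of the left-hand (+y) empty gap, likewise
- tin_red: Red square spice tin, paper band: body 44 x 44 x 90 mm, black cap dia. 30 x 14 mm on top (104 in all), 0.13 to 0.25 kg. Origin at the centre of its underside (end away from the cap), z along it to the cap, x and y square to the sides. Starts lying flat on a side on the shelf before a gap, cap roughly to the robot (within 0.35 rad of the shelf's -x), origin 22 mm above the shelf top
- tin_green: Green square spice tin, otherwise the same as the red one, lying likewise before the other gap
- canister: Standing neighbour: round white enamel canister with blue lid and knob, 47 mm in diameter, 92 mm high, about 0.2 kg; origin at the centre of its underside, z up
- bottle: Standing neighbour: round amber glass jar with brass cap, 44 mm in diameter, 105 mm high, about 0.2 kg; origin at the centre of its underside, z up
- tin_yellow: Standing neighbour: yellow square tin, same size as the toppled ones; origin at the centre of its underside, z up
- end_stop (a joint): Sliding chrome end stop at the left (+y) end of the row: upright plate 70 (x) x 8 (y) x 50 mm on the shelf top, sliding along the shelf's y. In m: 0 open (starts at 0 to 0.03), growing towards the row (shelf's -y); 0.076 is fully home, its end of travel, still 10 mm clear of the neighbours. Takes 2 to 3 N, stays where left
- stop_tab (a point): Centre of the top of the end stop's red grip tab, 88 mm above the shelf top. The tab is 30 (along shelf x) x 12 (along shelf y) x 45 mm high, upright, 30 mm outward (+y) of the plate; it can be pinched from above or pushed from its +y side

How it is judged:
On the way, in this order (a step that is already met when the one before it is completed fails the run):
1. both toppled tins stand upright on the blue strip, one in each gap (((x of tin_red in the frame of gap_left between -0.02 and 0.02 m and y of tin_red in the frame of gap_left between -0.026 and 0.026 m and z of tin_red in the frame of gap_left between -0.006 and 0.006 m and angle between each of tin_red, tin_green's own z axis and vertical below 0.08 rad and x of tin_green in the frame of gap_right between -0.02 and 0.02 m and y of tin_green in the frame of gap_right between -0.026 and 0.026 m and z of tin_green in the frame of gap_right between -0.006 and 0.006 m) or (x of tin_red in the frame of gap_right between -0.02 and 0.02 m and y of tin_red in the frame of gap_right between -0.026 and 0.026 m and z of tin_red in the frame of gap_right between -0.006 and 0.006 m and angle between each of tin_red, tin_green's own z axis and vertical below 0.08 rad and x of tin_green in the frame of gap_left between -0.02 and 0.02 m and y of tin_green in the frame of gap_left between -0.026 and 0.026 m and z of tin_green in the frame of gap_left between -0.006 and 0.006 m))), for 0.2 s.
2. the end stop is then slid fully home (value of joint end_stop above 0.07 m), for 0.1 s.
At the end, for the whole second after the job is handed in: Both tins stand at rest, cap up within 0.08 rad, one in each gap: underside centre on the shelf top (6 mm) and within 20 mm of the gap's centre across the strip and 26 mm along it; the end stop is past 0.070 of 0.076 m; the three neighbours stand upright (0.1 rad) (((x of tin_red in the frame of gap_left between -0.02 and 0.02 m and y of tin_red in the frame of gap_left between -0.026 and 0.026 m and z of tin_red in the frame of gap_left between -0.006 and 0.006 m and angle between each of tin_red, tin_green's own z axis and vertical below 0.08 rad and x of tin_green in the frame of gap_right between -0.02 and 0.02 m and y of tin_green in the frame of gap_right between -0.026 and 0.026 m and z of tin_green in the frame of gap_right between -0.006 and 0.006 m) or (x of tin_red in the frame of gap_right between -0.02 and 0.02 m and y of tin_red in the frame of gap_right between -0.026 and 0.026 m and z of tin_red in the frame of gap_right between -0.006 and 0.006 m and angle between each of tin_red, tin_green's own z axis and vertical below 0.08 rad and x of tin_green in the frame of gap_left between -0.02 and 0.02 m and y of tin_green in the frame of gap_left between -0.026 and 0.026 m and z of tin_green in the frame of gap_left between -0.006 and 0.006 m)) and value of joint end_stop above 0.07 m and linear speed of each of tin_red, tin_green below 0.03 m/s and angle between each of canister, bottle, tin_yellow's own z axis and vertical below 0.1 rad); the robot touches nothing.
It fails at once if the canister is shoved more than 25 mm or tipped (distance of canister from where it was at the start of the episode above 0.025 m or angle between canister's own z axis and vertical above 0.4 rad).
It fails at once if the bottle is shoved more than 25 mm or tipped (distance of bottle from where it was at the start of the episode above 0.025 m or angle between bottle's own z axis and vertical above 0.4 rad).
It fails at once if the tin yellow is shoved more than 25 mm or tipped (distance of tin_yellow from where it was at the start of the episode above 0.025 m or angle between tin_yellow's own z axis and vertical above 0.4 rad).
It fails at once if the tin red drops or falls over (moves faster than 0.6 m/s while not held) (linear speed of tin_red above 0.6 m/s and contact force between the fingers and tin_red below 0.1 N).
It fails at once if the tin green drops or falls over (moves faster than 0.6 m/s while not held) (linear speed of tin_green above 0.6 m/s and contact force between the fingers and tin_green below 0.1 N).
It also fails if it takes over 69 s, if anything falls off the work surface, if the arm or the gripper's body presses on something with over 40 N, if the wrist force passes 120 N, or if a joint passes its speed limit or range.

### The arm

A 6-joint arm with a two-finger parallel gripper is mounted at the origin on the work surface. World frame = base frame: x ahead of the robot, y to its left, z up, the work surface at z = 0. Lengths are in m, angles in rad, forces in N, time in s.
With the tool pointing down it reaches from about 0.35 to 0.925 m from the base axis. Payload 6.4 kg.
Tool frame: the origin (TCP) lies midway between the tips of the shut fingers; the grasp point (between the pads) lies 19 mm behind it (env.pinch_z is the distance from the TCP to the grasp point, in m); z points along the fingers, y is the line along which they close (so a half turn about z gives the same grasp; the last joint's range is limited). The gripper opens to 94 mm and grips with 3 to 60 N. Pads are 16 mm wide; open, the fingers measure 119 mm over their backs; the gripper's body (75 mm by 177 mm) begins 78 mm behind the grasp point.
Start: joints at [1.106, 0.245, 1.558, -0, 1.339, -0.174], TCP at [0.186, 0.623, 0.205] pointing down, gripper open.
Joint ranges: [-3.13, 3.13], [-1.02, 2.26], [0.13, 2.54], [-0.95, 4.09], [0.21, 2.88], [-2.74, 2.74]. Speed limits (rad/s): [2.57, 2.57, 3.14, 3.14, 3.14, 3.14].

### API

Orientations are given as a rotation vector (axis times angle).
In Python, from cell import env gives the robot as it stands.
- The arm moves only by the tool play_rows, never from a script. Its argument "commands" is a list of rows, each a list of 3 entries, a list of its own where there are three numbers: the shift along the tool's x, y, z each as a share of 0.025 m, from -1 to 1, then the turn, a rotation vector about the tool's x, y, z each as a share of 0.15 rad, from -1 to 1, then the closure, from 0 (fully open) to 1 (shut). A call has 1 to 12 rows; each row shifts and turns the commanded pose from where the row before left it, along the tool's axes as they then stand; what a row does not reach is not made up. A row lasts 1/10 s, in which the tool goes at most 50 mm and 8.59 degrees, less where a joint would pass 70% of its speed; a pose out of reach is approached as far as the arm can. A call with a number of a shift or a turn outside -1 to 1 is refused whole. A call with a gripper value outside its range is refused whole. The fingers move at their own pace and stop on an object; "grip_force" is the grip in N (left out, the last holds). Time passes only in rows, so rows that do not move let the fingers close. It gives the time, the measured TCP pose, the force, the opening and the grip force at its end, in the units of the state.
- env.sense(): the state, without advancing time (a new reading comes with each control period).
- env.get_image(name): name is "side" or "top" or "wrist"; returns a dict with "image" (400x640x3 uint8, red, green, blue), "mtx" (3x3 intrinsics, pixels), "pose" (4x4, takes a point from camera to world coordinates); the wrist camera has in their place "T_tool_cam" (4x4, takes a point from camera to tool coordinates, whose origin is the TCP and whose axes are the flange's). Camera axes: x right, y down, z forward; pixel columns grow to the right and rows downward; lengths in m; the calibration is good to about 2 mm. A picture is of the moment at which its call begins: read the wrist's pose just before it. There is no depth.
- env.finish_job(): hands the job in; it is judged then, once.
The state is a dict: "t": time; "joint_pos": joint angles; "qd": joint speeds; "tau": joint torques, N m; "tool_pos": TCP position; "tcp_rot": TCP orientation; "force": force on the tool from outside, world axes, zero at the start; "moment": the same for the moment, N m; "opening": finger opening in m; "grip_force": force on a finger pad.
Only numpy, scipy, OpenCV 4.12 (cv2) and the standard library are available. Lean on these libraries where they do the work, as an engineer would, in place of code of your own. Each camera call takes 0.05 s, during which the arm holds its last target. There are 200 camera calls.

## Working session

There is one attempt and no reset: what is moved stays moved. The work goes in short steps, Python scripts to look and compute and a tool call to move; the robot and the scene stay as the last step left them, time stands still between calls to the robot, and variables do not carry over. Pictures are saved under pics/ and viewed, at most 10 in all, crops included, and the job is handed in when it is done.

Besides the shell and the picture viewer there is one more tool, called after "Emit:" by a JSON object that holds its "name" and its "arguments", one argument or row to a line. play_rows: Moves the arm, as the interface text tells. Its arguments: {"type":"object","properties":{"commands":{"type":"array"},"grip_force":{"type":"number"}},"required":["commands"]}

```bash
mkdir -p pics; python3 - <<'E'
from cell import env
import cv2,numpy as np
np.set_printoptions(precision=4,suppress=True)
s=env.sense();print(s, env.pinch_z)
for n in("top","side"):
    d=env.get_image(n);cv2.imwrite(f"pics/{n}0.png",d["image"][...,::-1]);print(n,d["mtx"],d["pose"])
E
```

```text
{'t': 0.0, 'joint_pos': array([ 1.1059,  0.2458,  1.559 , -0.    ,  1.3387, -0.1741]), 'qd': array([ 0.0005, -0.0002, -0.0002, -0.0008,  0.0017, -0.001 ]), 'tau': array([  0.0002, -41.5838, -31.4602,   0.0684,   0.0332,  -0.0001]), 'tool_pos': array([0.1861, 0.6222, 0.2044]), 'tcp_rot': array([-0.455 , -3.1079,  0.0028]), 'force': array([-0.5185,  0.6579, -0.3002]), 'moment': array([0.0425, 0.0518, 0.0077]), 'grip_force': 0.0, 'opening': 0.09366322986771623} 0.0188
top [[493.7093   0.     331.7168]
 [  0.     493.7093 204.249 ]
 [  0.       0.       1.    ]] [[ 0.0095 -0.9788  0.2045  0.3801]
 [-1.     -0.0089  0.004   0.034 ]
 [-0.0021 -0.2045 -0.9789  1.0187]
 [ 0.      0.      0.      1.    ]]
side [[455.6844   0.     318.6717]
 [  0.     455.6844 200.5581]
 [  0.       0.       1.    ]] [[-0.9984 -0.0388  0.04    0.5212]
 [-0.0551  0.5786 -0.8137  0.8701]
 [ 0.0084 -0.8147 -0.5799  0.6735]
 [ 0.      0.      0.      1.    ]]
```

View pics/top0.png

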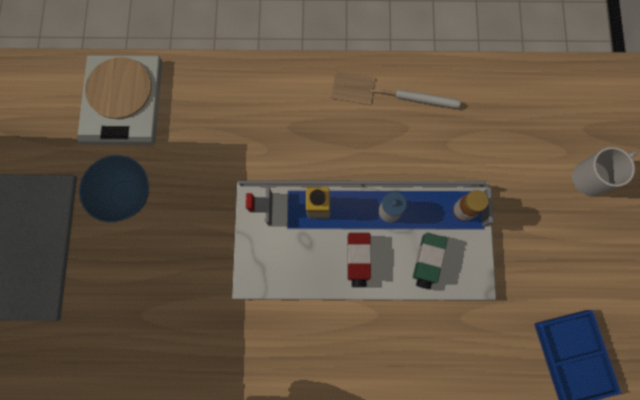

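View pics/side0.png

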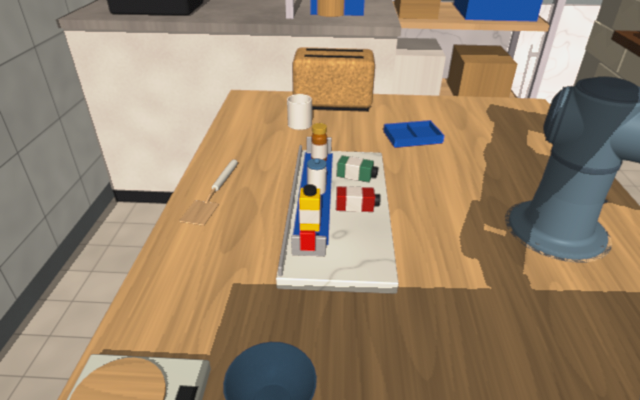

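The top view shows the shelf at about (233–495, 182–300), with the red tin at (359,258), the green tin at (430,258) and the stop tab at (250,202). The order from +y is yellow, canister, jar. Next I'll fit the poses.

```bash
cat > h.py <<'E'
import cv2,numpy as np
from scipy.optimize import minimize,least_squares
from scipy.spatial.transform import Rotation as R
np.set_printoptions(precision=4,suppress=True)
def proj(P,d):
    T=np.linalg.inv(d["pose"]);q=P@T[:3,:3].T+T[:3,3];q=q@d["mtx"].T;return q[:,:2]/q[:,2:]
def ray(uv,d,z):
    v=d["pose"][:3,:3]@np.linalg.solve(d["mtx"],[uv[0],uv[1],1]);c=d["pose"][:3,3];return c+v*(z-c[2])/v[2]
def big(m):
    n,l,s,_=cv2.connectedComponentsWithStats(m.astype(np.uint8));return l==1+np.argmax(s[1:,4])
def hull(m): 
    p=np.argwhere(m)[:,::-1].astype(np.int32);o=np.zeros(m.shape,np.uint8);cv2.fillConvexPoly(o,cv2.convexHull(p),1);return o
def sil(P,d,K=4):
    uv=cv2.convexHull(proj(P,d).astype(np.float32))[:,0];o=np.zeros((400*K,640*K),np.uint8)
    cv2.fillConvexPoly(o,np.round((uv+.5)*K-.5).astype(np.int32),1);return o
E
cat > m.py <<'E'
from h import *
from cell import env
D={n:env.get_image(n) for n in("top","side")}
np.save("D.npy",D,allow_pickle=True)
d=D["top"];hsv=cv2.cvtColor(d["image"],cv2.COLOR_RGB2HSV);H,S,V=[hsv[...,i].astype(int) for i in range(3)]
reg=np.zeros(H.shape,bool);reg[175:305,228:500]=1
# shelf outline (white + blue etc) : fit strip's near edge & ends
b=reg&(H>100)&(H<130)&(S>120)
ys=[(x,np.where(b[:,x])[0].max()+.5) for x in range(295,485,5)]
# front edge of shelf top
P=np.array([ray(u,d,.03) for u in ys]);k,c=np.polyfit(P[:,1],P[:,0],1);print("strip near edge x=",c,"+",k,"*y")
rows=range(215,228,3);l=[np.where(b[r])[0].min()-.5 for r in rows];r_=[np.where(b[r])[0].max()+.5 for r in rows]
print("strip ends",[ray((a,r),d,.03)[:2] for a,r in zip(l,rows)][::2],[ray((a,r),d,.03)[:2] for a,r in zip(r_,rows)][::2])
def fit(n,mk,x0):
    ms=[]
    for nm in D:
        hs=cv2.cvtColor(D[nm]["image"],cv2.COLOR_RGB2HSV).astype(int);m=mk(hs[...,0],hs[...,1],hs[...,2])
        g=np.zeros(m.shape,bool)
        if nm=="top": g[228:300,330:455]=1
        else: g[150:218,333:385]=1
        m=hull(m&g);ms.append(cv2.resize(m,None,fx=4,fy=4,interpolation=cv2.INTER_NEAREST))
    c=np.array([[x,y,z] for x in(-.022,.022) for y in(-.022,.022) for z in(0,.09)])
    def cost(p):
        a=np.array([-np.cos(p[2]),-np.sin(p[2]),0]);up=np.array([0,0,1.]);Rm=np.c_[up,np.cross(a,up),a]
        W=c@Rm.T+[p[0],p[1],.052]
        return sum((sil(W,D[nm])!=m).sum()/m.sum() for nm,m in zip(D,ms))
    r=minimize(cost,x0,method="Nelder-Mead",options=dict(initial_simplex=np.array(x0)+np.r_[np.zeros((1,3)),np.diag([.01,.01,.1])],xatol=1e-4,fatol=1e-4))
    print(n,r.x,r.fun)
r0=ray((359,236),d,.052);g0=ray((434,236),d,.052)
fit("red",lambda H,S,V:((H<8)|(H>172))&(S>130)&(V>50),[r0[0],r0[1],0.])
fit("green",lambda H,S,V:(H>60)&(H<90)&(S>80)&(V>30),[g0[0],g0[1],-.2])
m=reg&((H<8)|(H>172))&(S>130);m[:,270:]=0;m=big(m);v,u=np.where(m);print("tab px",u.min(),u.max(),v.min(),v.max(),ray((u.mean(),v.mean()),d,.118))
E
python3 m.py
```

```text
strip near edge x= 0.5388168512830334 + -0.009180018230462106 *y
strip ends [array([0.5634, 0.1279]), array([0.551 , 0.1275]), array([0.5387, 0.1272])] [array([ 0.567, -0.265]), array([ 0.5546, -0.2664]), array([ 0.5423, -0.2698])]
red [ 0.5225 -0.0156 -0.0088] 0.2632453701676809
green [ 0.5211 -0.1631 -0.1943] 0.4203647694710068
tab px 246 253 194 210 [0.571  0.1907 0.118 ]
```

```bash
python3 - <<'E'
import cv2
im=cv2.imread("pics/top0.png")[170:310,225:505];cv2.imwrite("pics/c1.png",cv2.resize(im,None,fx=2.85,fy=2.85,interpolation=cv2.INTER_CUBIC))
E
```

```text
(no output)
```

View pics/c1.png

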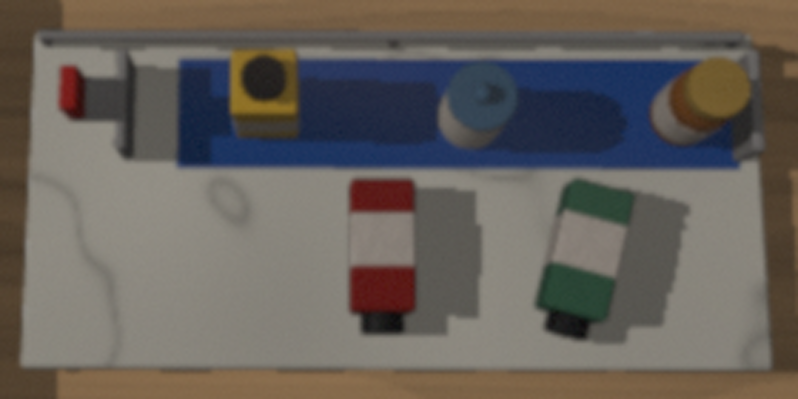

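```bash
python3 - <<'E'
from h import *
D=np.load("D.npy",allow_pickle=True).item()
c=np.array([[x,y,z] for x in(-.022,.022) for y in(-.022,.022) for z in(0,.09)])
def W(p):
    a=np.array([-np.cos(p[2]),-np.sin(p[2]),0]);up=np.array([0,0,1.]);return c@np.c_[up,np.cross(a,up),a].T+[p[0],p[1],.052]
out={n:np.repeat(np.repeat(D[n]["image"][...,::-1],5,0),5,1).copy() for n in D}
for nm,mk,x0 in(("red",lambda H,S,V:((H<8)|(H>172))&(S>130)&(V>50),[.5225,-.0156,-.01]),("green",lambda H,S,V:(H>60)&(H<95)&(S>80)&(V>25),[.521,-.163,-.2])):
  for n,g in(("top",(228,300,330,455)),("side",(150,218,333,385))):
    hs=cv2.cvtColor(D[n]["image"],cv2.COLOR_RGB2HSV).astype(int);m=mk(*[hs[...,i] for i in range(3)])
    k=np.zeros(m.shape,bool);k[g[0]:g[1],g[2]:g[3]]=1;m=hull(big(cv2.morphologyEx((m&k).astype(np.uint8),cv2.MORPH_CLOSE,np.ones((23,23)))))
    M=cv2.resize(m,None,fx=4,fy=4,interpolation=cv2.INTER_NEAREST)
    f=lambda p:(sil(W(p),D[n])!=M).sum()/M.sum()
    r=minimize(f,x0,method="Nelder-Mead",options=dict(initial_simplex=np.array(x0)+np.r_[np.zeros((1,3)),np.diag([.01,.01,.1])]))
    print(nm,n,r.x,r.fun,f(x0))
    uv=cv2.convexHull(proj(W(r.x),D[n]).astype(np.float32))[:,0];cv2.polylines(out[n],[np.round(uv*5+2).astype(np.int32)],True,(0,255,255))
cv2.imwrite("pics/f.png",np.hstack([out["top"][1140:1500,1670:2200],cv2.resize(out["side"][750:1110,1620:1890],None,fx=1,fy=1)]))
E
```

```text
red top [ 0.5234 -0.0145  0.0087] 0.14610308764940239 0.15083416334661354
red side [ 0.5228 -0.0162  0.0037] 0.11098901098901098 0.12197802197802197
green top [ 0.5222 -0.164  -0.2035] 0.20903361344537816 0.2216970121381886
green side [ 0.5218 -0.1606 -0.0991] 0.18211206896551724 0.20402298850574713
```

View pics/f.png

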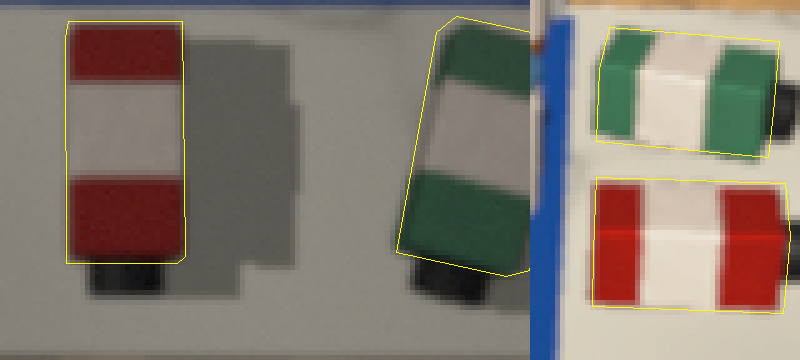

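Emit:
{"name": "play_rows", "arguments": {
  "commands": [
    [[-0.81, -0.96, -0.08], [0, 0, 0], 0],
    [[-0.81, -0.96, -0.08], [0, 0, 0], 0],
    [[-0.81, -0.96, -0.08], [0, 0, 0], 0],
    [[-0.81, -0.96, -0.08], [0, 0, 0], 0],
    [[-0.81, -0.96, -0.08], [0, 0, 0], 0],
    [[-0.81, -0.96, -0.08], [0, 0, 0], 0],
    [[-0.81, -0.96, -0.08], [0, 0, 0], 0],
    [[-0.81, -0.96, -0.08], [0, 0, 0], 0],
    [[-0.81, -0.96, -0.08], [0, 0, 0], 0],
    [[-0.81, -0.96, -0.08], [0, 0, 0], 0],
    [[-0.81, -0.96, -0.08], [0, 0, 0], 0]
  ],
  "grip_force": 40
}}

```text
t: 1.3
tool_pos: [0.3242, 0.3047, 0.2274]
tcp_rot: [0.455, 3.108, -0.0]
force: [0.7, 0.3, 0.0]
opening: 0.0938
grip_force: 0.0
```

Emit:
{"name": "play_rows", "arguments": {
  "commands": [
    [[-0.81, -0.96, -0.08], [0, 0, 0], 0],
    [[-0.81, -0.96, -0.08], [0, 0, 0], 0],
    [[-0.81, -0.96, -0.08], [0, 0, 0], 0],
    [[-0.81, -0.96, -0.08], [0, 0, 0], 0],
    [[-0.81, -0.96, -0.08], [0, 0, 0], 0],
    [[-0.81, -0.96, -0.08], [0, 0, 0], 0],
    [[-0.81, -0.96, -0.08], [0, 0, 0], 0],
    [[-0.81, -0.96, -0.08], [0, 0, 0], 0],
    [[-0.81, -0.96, -0.08], [0, 0, 0], 0],
    [[-0.81, -0.96, -0.08], [0, 0, 0], 0],
    [[-0.81, -0.96, -0.08], [0, 0, 0], 0]
  ]
}}

```text
t: 2.4
tool_pos: [0.462, -0.0121, 0.2495]
tcp_rot: [0.456, 3.108, 0.0]
force: [-0.2, 0.4, -0.0]
opening: 0.0937
grip_force: 0.0
```

Emit:
{"name": "play_rows", "arguments": {
  "commands": [
    [[0, 0, 0], [0, 0, -0.97], 0],
    [[0, 0, 0], [0, 0, -0.97], 0],
    [[0, 0, 0], [0, -0.8, 0], 0],
    [[0, 0, 0], [0, -0.8, 0], 0],
    [[0, 0, 0], [0, -0.8, 0], 0],
    [[0, 0, 0], [0, -0.8, 0], 0],
    [[0, 0, 0], [0, -0.8, 0], 0],
    [[0, 0, 0], [0, 0, 0], 0]
  ]
}}

```text
t: 3.2
tool_pos: [0.4593, -0.0104, 0.2464]
tcp_rot: [0.002, 2.544, 0.001]
force: [0.1, 0.7, -0.0]
opening: 0.0939
grip_force: 0.0
```

```bash
python3 - <<'E'
from h import *
from cell import env
s=env.sense();print(s["t"],s["joint_pos"],s["tool_pos"],s["force"],"\n",R.from_rotvec(s["tcp_rot"]).as_matrix())
E
```

```text
3.2 [-0.4168 -0.7385  2.3797  0.2815  0.9626 -2.084 ] [ 0.4593 -0.0104  0.2464] [ 0.1334  0.6976 -0.022 ] 
 [[-0.8266  0.0011  0.5628]
 [ 0.0014  1.      0.0001]
 [-0.5628  0.0009 -0.8266]]
```

Emit:
{"name": "play_rows", "arguments": {
  "commands": [
    [[-0.83, 0, 0.56], [0, 0, 0], 0],
    [[-0.83, 0, 0.56], [0, 0, 0], 0],
    [[-0.83, 0, 0.56], [0, 0, 0], 0],
    [[-0.83, 0, 0.56], [0, 0, 0], 0],
    [[0, 0, 0], [0, -1, 0], 0],
    [[0, 0, 0], [0, -1, 0], 0],
    [[0, 0, 0], [0, 0, 0], 0]
  ]
}}

```text
t: 3.9
tool_pos: [0.559, -0.0093, 0.2431]
tcp_rot: [0.001, 2.256, 0.006]
force: [-0.1, 0.3, -1.1]
opening: 0.0938
grip_force: 0.0
```

```bash
cat > s.py <<'E'
from h import *
from cell import env
s=env.sense();print(s["t"],s["joint_pos"],s["tool_pos"],s["force"],s["opening"],s["grip_force"],"\n",R.from_rotvec(s["tcp_rot"]).as_matrix())
with open("log.txt","a") as f: f.write(" ".join(map(str,[*s["joint_pos"],*s["tool_pos"],*s["tcp_rot"]]))+"\n")
E
python3 s.py
```

```text
3.9 [-0.3658 -0.5125  2.3601  0.5996  0.5213 -2.341 ] [ 0.559  -0.0093  0.2431] [-0.1353  0.2733 -1.1092] 0.09383382049886638 0.0 
 [[-0.6325 -0.0015  0.7746]
 [ 0.0029  1.      0.0042]
 [-0.7746  0.0049 -0.6325]]
```

Emit:
{"name": "play_rows", "arguments": {
  "commands": [
    [[0, 0, 0], [0, 1, 0], 0],
    [[0, 0, 0], [0, 1, 0], 0],
    [[0, 0, 0], [0, 1, 0], 0],
    [[0, 0, 0], [0, 1, 0], 0],
    [[0, 0, 0], [0, 1, 0], 0],
    [[0, 0, 0], [0, 1, 0], 0],
    [[0, 0, 0], [0, 1, 0], 0],
    [[0, 0, 0], [0, 1, 0], 0],
    [[0, 0, 0], [0, 1, 0], 0],
    [[0, 0, 0], [0, 0, 0], 0]
  ]
}}

```text
t: 4.9
tool_pos: [0.5646, -0.0119, 0.2472]
tcp_rot: [-0.005, -2.682, 0.008]
force: [-0.8, -0.4, -0.7]
opening: 0.094
grip_force: 0.0
```

```bash
python3 s.py; cat > k.py <<'E'
from h import *
from cell import env
L=np.loadtxt("log.txt")
L=np.vstack([L,[1.1059,.2458,1.559,0,1.3387,-.1741,.1861,.6222,.2044,-.455,-3.1079,.0028],np.r_[[-0.4168,-0.7385,2.3797,0.2815,0.9626,-2.084,0.4593,-0.0104,0.2464],R.from_matrix([[-.8266,.0011,.5628],[.0014,1,.0001],[-.5628,.0009,-.8266]]).as_rotvec()]])
C=R.from_euler("z",np.pi/2)
def rot(q):return R.from_euler("ZYZYZ",[q[0],q[1]+q[2],q[3],q[4],q[5]])*C
def fk(q,p):
    a,d,h,L1,L2,e,Lt=p;t=q[1]+q[2]
    v=np.array([a+L1*np.sin(q[1])+L2*np.sin(t)+e*np.cos(t),d,h+L1*np.cos(q[1])+L2*np.cos(t)-e*np.sin(t)])
    return R.from_euler("z",q[0]).apply(v)+rot(q).apply([0,0,Lt])
r=least_squares(lambda p:np.concatenate([fk(l[:6],p)-l[6:9] for l in L]),[0,.1,.3,.3,.3,0,.25])
p=r.x
if __name__=="__main__":
    print("geom",p,"res",np.abs(r.fun).max(),"rot err",[(rot(l[:6]).inv()*R.from_rotvec(l[9:])).magnitude() for l in L])
lo=np.array([-3.13,-1.02,.13,-.95,.21,-2.74]);hi=np.array([3.13,2.26,2.54,4.09,2.88,2.74])
def ik(pos,Rm,q0):
    f=lambda q:np.r_[(fk(q,p)-pos)*5,(rot(q).inv()*Rm).as_rotvec()]
    s=least_squares(f,np.clip(q0,lo+1e-3,hi-1e-3),bounds=(lo,hi));return s.x,np.linalg.norm(s.fun)
def Rt(al,psi): # approach al below horizontal, heading psi
    z=np.array([np.cos(al)*np.cos(psi),np.cos(al)*np.sin(psi),-np.sin(al)]);y=np.array([-np.sin(psi),np.cos(psi),0]);return R.from_matrix(np.c_[np.cross(y,z),y,z])
E
python3 k.py; python3 - <<'E'
import sys;sys.path.insert(0,".")
import os;os.chdir(".")
from k import *
q0=L[-1][:6]
for nm,G,psi in(("red",[.461,-.0155,.055],0.),("green",[.461,-.151,.055],-.2),("greenpsi0",[.461,-.151,.055],0.)):
  q=q0
  for al in np.radians([75,65,55,50,45,40,35,30,25]):
    Rm=Rt(al,psi);q,e=ik(np.array(G)+Rm.apply([0,0,.0188]),Rm,q);print(nm,round(np.degrees(al)),q,round(e,4))
for nm,G in(("L",[.579,-.011,.1]),("R",[.580,-.155,.1])):
  q=L[1][:6]
  for al in np.radians([90,110,120,130,140,150]):
    Rm=Rt(al,0.);q,e=ik(np.array(G)+Rm.apply([0,0,.0188]),Rm,q);print(nm,round(np.degrees(al)),q,round(e,4))
E
```

```text
4.9 [-0.1795  0.3241  1.4382 -0.0869  1.8304 -1.75  ] [ 0.5646 -0.0119  0.2472] [-0.7573 -0.4391 -0.6848] 0.09401948591960965 0.0 
 [[-0.8964  0.0019 -0.4432]
 [ 0.0045  1.     -0.0049]
 [ 0.4432 -0.0063 -0.8964]]Traceback (most recent call last):
  File "k.py", line 11, in <module>
    r=least_squares(lambda p:np.concatenate([fk(l[:6],p)-l[6:9] for l in L]),[0,.1,.3,.3,.3,0,.25])
    return func(*args, **kwargs)
    vector_fun = VectorFunction(
        fun_wrapped,
    ...<6 lines>...
        workers=workers
    )
    self._update_fun()
    ~~~~~~~~~~~~~~~~^^
    self.f = self.fun_wrapped(xp_copy(self.x))
             ~~~~~~~~~~~~~~~~^^^^^^^^^^^^^^^^^
    return np.atleast_1d(self.fun(x))
                         ~~~~~~~~^^^
    return self.f(x, *self.args, **self.kwargs)
           ~~~~~~^^^^^^^^^^^^^^^^^^^^^^^^^^^^^^
  File "k.py", line 11, in <lambda>
    r=least_squares(lambda p:np.concatenate([fk(l[:6],p)-l[6:9] for l in L]),[0,.1,.3,.3,.3,0,.25])
                                             ~~^^^^^^^^^
  File "k.py", line 10, in fk
    return R.from_euler("z",q[0]).apply(v)+ro
[... 674 characters left out ...]

    r=least_squares(lambda p:np.concatenate([fk(l[:6],p)-l[6:9] for l in L]),[0,.1,.3,.3,.3,0,.25])
                                             ~~^^^^^^^^^
  File "k.py", line 10, in fk
    return R.from_euler("z",q[0]).apply(v)+rot(q).apply([0,0,Lt])
                                           ~~~^^^
  File "k.py", line 6, in rot
    def rot(q):return R.from_euler("ZYZYZ",[q[0],q[1]+q[2],q[3],q[4],q[5]])*C
                      ~~~~~~~~~~~~^^^^^^^^^^^^^^^^^^^^^^^^^^^^^^^^^^^^^^^^^
  File "scipy/spatial/transform/_rotation.pyx", line 1413, in scipy.spatial.transform._rotation.Rotation.from_euler
ValueError: Expected axis specification to be a non-empty string of upto 3 characters, got ZYZYZ
```

```bash
sed -i 's/^def rot.*/def rot(q):return R.from_euler("ZYZ",[q[0],q[1]+q[2],q[3]])*R.from_euler("YZ",q[4:6])*C/' k.py
cat > t.py <<'E'
from k import *
for fl in(0,1):
 F=R.from_euler("z",np.pi*fl);dq=np.array([0,0,0,0,0,np.pi*fl])
 for nm,G,psi in(("red",[.461,-.0155,.055],0.),("green",[.461,-.151,.055],-.2),("greenpsi0",[.461,-.151,.055],0.)):
  q=L[-1][:6]+dq
  for al in np.radians([65,55,50,45,40,35,30,25]):
    Rm=Rt(al,psi)*F;q,e=ik(np.array(G)+Rm.apply([0,0,.0188]),Rm,q);print(fl,nm,round(np.degrees(al)),q,round(e,4))
 for nm,G in(("L",[.579,-.011,.1]),("R",[.580,-.155,.1])):
  q=L[1][:6]+dq
  for al in np.radians([90,120,130,140,150]):
    Rm=Rt(al,0.)*F;q,e=ik(np.array(G)+Rm.apply([0,0,.0188]),Rm,q);print(fl,nm,round(np.degrees(al)),q,round(e,4))
E
python3 k.py; python3 t.py
```

```text
geom [0.0001 0.1126 0.2733 0.4198 0.5687 0.0661 0.28  ] res 2.2864002506922665e-05 rot err [3.790786417346093e-16, 3.0493949554862527e-16, 7.562836278042192e-05, 7.264442959898284e-05]
0 red 65 [-0.3708 -0.2018  2.4132  0.3022  0.5404 -2.1708] 0.0
0 red 55 [-0.4196 -0.2641  2.5165  0.652   0.3953 -2.5348] 0.0
0 red 50 [-0.432  -0.2632  2.54    0.856   0.3525 -2.74  ] 0.0307
0 red 45 [-0.405  -0.2606  2.54    0.8873  0.3038 -2.74  ] 0.0999
0 red 40 [-0.3757 -0.2579  2.54    0.9191  0.2517 -2.74  ] 0.1711
0 red 35 [-0.3514 -0.2591  2.54    0.9469  0.21   -2.74  ] 0.2425
0 red 30 [-0.3489 -0.2722  2.54    0.9616  0.21   -2.74  ] 0.316
0 red 25 [-0.3467 -0.2852  2.54    0.9762  0.21   -2.74  ] 0.3912
0 green 65 [-0.6551 -0.1271  2.351   0.3629  0.5507 -2.3012] 0.0
0 green 55 [-0.7092 -0.1784  2.4507  0.7461  0.4246 -2.6998] 0.0
0 green 50 [-0.6948 -0.1988  2.4746  0.8159  0.3729 -2.74  ] 0.0566
0 green 45 [-0.6721 -0.22    2.4931  0.8507  0.3219 -2.74  ] 0.1236
0 green 40 [-0.6496 -0.2419  2.5106  0.8836  0.2738 -2.74  ] 0.1911
0 green 35 [-0.6277 -0.2649  2.5274  0.9142  0.2293 -2.74  ]
[... 2864 characters left out ...]
5 ] 0.0403
1 greenpsi0 25 [-1.028   0.0927  2.54    1.7965  0.9466 -1.0061] 0.0467
1 L 90 [-0.2147  0.226   1.8249 -0.      1.0907  1.3561] 0.0
1 L 120 [-0.1748  0.5433  1.4767 -0.0873  1.6383  1.4131] 0.0
1 L 130 [-0.166   0.6527  1.3679 -0.1096  1.8109  1.417 ] 0.0
1 L 140 [-0.1591  0.7604  1.2661 -0.1326  1.9783  1.4152] 0.0
1 L 150 [-0.1539  0.8644  1.1737 -0.1583  2.1397  1.4076] 0.0
1 R 90 [-0.4498  0.2715  1.7695 -0.      1.1006  1.121 ] 0.0
1 R 120 [-0.3702  0.5794  1.424  -0.1822  1.6309  1.2355] 0.0
1 R 130 [-0.3523  0.6873  1.3147 -0.2298  1.8007  1.243 ] 0.0
1 R 140 [-0.3382  0.7941  1.2119 -0.2789  1.9652  1.2389] 0.0
1 R 150 [-0.3275  0.8978  1.118  -0.3335  2.1234  1.2227] 0.0
```

```bash
cat > plan.py <<'E'
from k import *
def go(wps,verbose=True):
    """wps: (name,pos,R). First from measured pose. prints tool-frame shift & turn in shares, checks IK"""
    s=env.sense();q=s["joint_pos"];P=np.array(s["tool_pos"]);O=R.from_rotvec(s["tcp_rot"])
    for n,p2,R2 in wps:
        p2=np.array(p2,float);d=O.inv().apply(p2-P)/.025;w=(O.inv()*R2).as_rotvec()/.15;em=0
        for f in np.linspace(0,1,7)[1:]:
            q,e=ik(P+f*(p2-P),O*R.from_rotvec(.15*w*f),q);em=max(em,e)
        print(n,"shift",d.round(2),"turn",w.round(2),"q",q.round(2),"err",round(em,4));P,O=p2,R2
E
python3 - <<'E'
import os;os.chdir(".")
from plan import *
a=np.radians(57);A=Rt(a,0.);B=Rt(a+np.pi/2,0.)
u=lambda G,Rm:np.array(G)+Rm.apply([0,0,.0188])
go([("tilt",env.sense()["tool_pos"],A),("over",[.473,-.0155,.17],A),("down",[.473,-.0155,.04],A),("lift",[.473,-.0155,.25],A),("rot",[.473,-.0155,.25],B),("overgap",u([.582,-.011,.25],B),B),("low",u([.582,-.011,.092],B),B),("back",u([.582,-.011,.092],B)+B.apply([0,0,-.12]),B)])
E
```

```text
tilt shift [0. 0. 0.] turn [-0.04 -6.9  -0.01] q [-0.31 -0.35  2.14  0.23  0.82 -1.99] err 0.0
over shift [ 4.75 -0.14  0.6 ] turn [0. 0. 0.] q [-0.41 -0.57  2.43  0.31  0.78 -2.14] err 0.0
down shift [2.83 0.   4.36] turn [0. 0. 0.] q [-0.41 -0.25  2.49  0.56  0.42 -2.43] err 0.0
lift shift [-4.57  0.   -7.04] turn [0. 0. 0.] q [-0.41 -0.67  2.33  0.27  0.96 -2.07] err 0.0
rot shift [0. 0. 0.] turn [ 0.   10.47  0.  ] q [-0.18  0.45  1.45 -0.19  2.22 -1.79] err 0.0
overgap shift [-2.37  0.18 -2.9 ] turn [0. 0. 0.] q [-0.15  0.67  1.16 -0.17  2.29 -1.77] err 0.0
low shift [-5.3   0.    3.44] turn [0. 0. 0.] q [-0.15  0.85  1.19 -0.15  2.09 -1.73] err 0.0
back shift [ 0.   0.  -4.8] turn [0. 0. 0.] q [-0.14  1.01  0.79 -0.16  2.32 -1.75] err 0.0
```

Emit:
{"name": "play_rows", "arguments": {
  "commands": [
    [[0, 0, 0], [0, -0.985, 0], 0],
    [[0, 0, 0], [0, -0.985, 0], 0],
    [[0, 0, 0], [0, -0.985, 0], 0],
    [[0, 0, 0], [0, -0.985, 0], 0],
    [[0, 0, 0], [0, -0.985, 0], 0],
    [[0, 0, 0], [0, -0.985, 0], 0],
    [[0, 0, 0], [0, -0.985, 0], 0],
    [[0.95, -0.03, 0.12], [0, 0, 0], 0],
    [[0.95, -0.03, 0.12], [0, 0, 0], 0],
    [[0.95, -0.03, 0.12], [0, 0, 0], 0],
    [[0.95, -0.03, 0.12], [0, 0, 0], 0],
    [[0.95, -0.03, 0.12], [0, 0, 0], 0]
  ]
}}

```text
t: 6.1
tool_pos: [0.4712, -0.0152, 0.1741]
tcp_rot: [-0.0, 2.556, -0.004]
force: [-0.2, -0.6, 0.1]
opening: 0.0939
grip_force: 0.0
```

Emit:
{"name": "play_rows", "arguments": {
  "commands": [
    [[0, 0, 0], [0, 0, 0], 0],
    [[0.5, 0, 0.77], [0, 0, 0], 0],
    [[0.5, 0, 0.77], [0, 0, 0], 0],
    [[0.5, 0, 0.77], [0, 0, 0], 0],
    [[0, 0, 0], [0, 0, 0], 0]
  ]
}}

```text
t: 6.6
tool_pos: [0.4713, -0.0142, 0.1022]
tcp_rot: [-0.0, 2.562, 0.002]
force: [0.4, 0.1, 0.0]
opening: 0.094
grip_force: 0.0
```

```bash
python3 - <<'E'
from plan import *
d=env.get_image("wrist");cv2.imwrite("pics/w1.png",d["image"][...,::-1])
print(env.sense()["tool_pos"],env.sense()["force"]);go([("down",[.473,-.0155,.04],Rt(np.radians(57),0.))])
E
```

```text
[ 0.4723 -0.0146  0.104 ] [-0.1547 -1.252  -0.3378]
down shift [ 1.38 -0.04  2.15] turn [0.   0.04 0.  ] q [-0.41 -0.25  2.49  0.56  0.42 -2.43] err 0.0
```

View pics/w1.png

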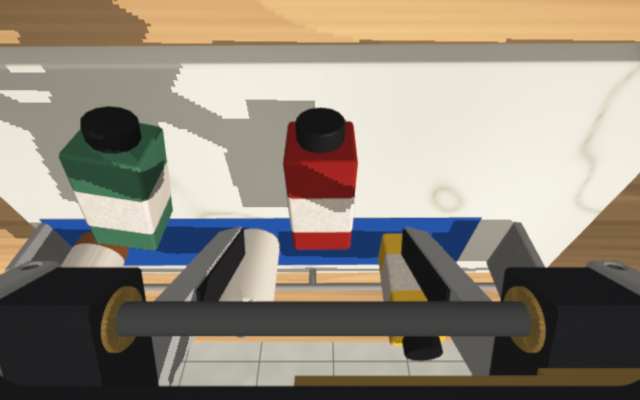

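The wrist view shows the red tin centred between the fingers at column 320. I'll go down and grip it.

Emit:
{"name": "play_rows", "arguments": {
  "commands": [
    [[0.46, 0, 0.72], [0, 0, 0], 0],
    [[0.46, 0, 0.72], [0, 0, 0], 0],
    [[0.46, 0, 0.72], [0, 0, 0], 0],
    [[0, 0, 0], [0, 0, 0], 0],
    [[0, 0, 0], [0, 0, 0], 0.5],
    [[0, 0, 0], [0, 0, 0], 0.6],
    [[0, 0, 0], [0, 0, 0], 0.7],
    [[0, 0, 0], [0, 0, 0], 0.8],
    [[0, 0, 0], [0, 0, 0], 0.9],
    [[0, 0, 0], [0, 0, 0], 1],
    [[0, 0, 0], [0, 0, 0], 1],
    [[0, 0, 0], [0, 0, 0], 1]
  ]
}}

```text
t: 7.85
tool_pos: [0.4727, -0.0144, 0.0394]
tcp_rot: [-0.001, 2.558, 0.001]
force: [-2.1, 0.2, 2.9]
opening: 0.0435
grip_force: 40.0
```

```bash
python3 s.py
```

```text
7.85 [-0.407  -0.2521  2.4974  0.5769  0.4127 -2.4545] [ 0.4727 -0.0144  0.0394] [-2.0878  0.2345  2.9391] 0.04352741334118148 39.99412536621094 
 [[-0.8346 -0.001   0.5508]
 [-0.0007  1.      0.0008]
 [-0.5508  0.0003 -0.8346]]
```

Emit:
{"name": "play_rows", "arguments": {
  "commands": [
    [[-0.15, 0, -0.23], [0, 0, 0], 1],
    [[-0.36, 0, -0.55], [0, 0, 0], 1],
    [[-0.51, 0, -0.78], [0, 0, 0], 1],
    [[-0.51, 0, -0.78], [0, 0, 0], 1],
    [[-0.51, 0, -0.78], [0, 0, 0], 1],
    [[-0.51, 0, -0.78], [0, 0, 0], 1],
    [[-0.51, 0, -0.78], [0, 0, 0], 1],
    [[-0.51, 0, -0.78], [0, 0, 0], 1],
    [[-0.51, 0, -0.78], [0, 0, 0], 1],
    [[-0.51, 0, -0.78], [0, 0, 0], 1],
    [[0, 0, 0], [0, 0, 0], 1]
  ]
}}

```text
t: 8.95
tool_pos: [0.4728, -0.0151, 0.2529]
tcp_rot: [-0.002, 2.553, -0.003]
force: [-0.3, 0.2, -1.4]
opening: 0.0435
grip_force: 40.0
```

Emit:
{"name": "play_rows", "arguments": {
  "commands": [
    [[0, 0, 0], [0, 0.3, 0], 1],
    [[0, 0, 0], [0, 0.6, 0], 1],
    [[0, 0, 0], [0, 0.8, 0], 1],
    [[0, 0, 0], [0, 0.8, 0], 1],
    [[0, 0, 0], [0, 0.8, 0], 1],
    [[0, 0, 0], [0, 0.8, 0], 1],
    [[0, 0, 0], [0, 0.8, 0], 1],
    [[0, 0, 0], [0, 0.8, 0], 1],
    [[0, 0, 0], [0, 0.8, 0], 1],
    [[0, 0, 0], [0, 0.8, 0], 1],
    [[0, 0, 0], [0, 0.8, 0], 1],
    [[0, 0, 0], [0, 0.8, 0], 1]
  ]
}}

```text
t: 10.15
tool_pos: [0.4716, -0.0144, 0.2476]
tcp_rot: [0.001, -2.384, 0.0]
force: [0.5, -0.3, -1.7]
opening: 0.0438
grip_force: 40.0
```

Emit:
{"name": "play_rows", "arguments": {
  "commands": [
    [[0, 0, 0], [0, 0.8, 0], 1],
    [[0, 0, 0], [0, 0.37, 0], 1],
    [[0, 0, 0], [0, 0.2, 0], 1],
    [[0, 0, 0], [0, 0, 0], 1],
    [[0, 0, 0], [0, 0, 0], 1]
  ]
}}

```text
t: 10.65
tool_pos: [0.4716, -0.0144, 0.2488]
tcp_rot: [0.001, -2.185, 0.0]
force: [-0.7, -0.0, -1.6]
opening: 0.044
grip_force: 40.0
```

```bash
python3 s.py; python3 - <<'E'
from plan import *
ims=[]
for n in("top","side"):
    d=env.get_image(n);d["n"]=n;ims.append(d["image"][...,::-1])
a=ims[0][150:350,220:520];b=ims[1][60:260,250:450]
cv2.imwrite("pics/r1.png",cv2.resize(np.hstack([a,b]),None,fx=1.6,fy=1.6,interpolation=cv2.INTER_CUBIC))
B=Rt(np.radians(147),0.)
u=lambda G,Rm:np.array(G)+Rm.apply([0,0,.0188])
go([("overgap",u([.582,-.011,.25],B),B),("low",u([.582,-.011,.11],B),B)])
E
```

```text
10.65 [-0.1818  0.4274  1.4703 -0.1825  2.1846 -1.7831] [ 0.4716 -0.0144  0.2488] [-0.7012 -0.0418 -1.6457] 0.044033460237059875 39.99333143234253 
 [[-0.5764 -0.0011 -0.8171]
 [-0.0009  1.     -0.0007]
 [ 0.8171  0.0003 -0.5764]]
overgap shift [-2.5   0.13 -2.86] turn [-0.01  0.26  0.  ] q [-0.15  0.67  1.16 -0.17  2.29 -1.77] err 0.0
low shift [-4.7   0.    3.05] turn [0. 0. 0.] q [-0.15  0.83  1.19 -0.15  2.11 -1.73] err 0.0
```

View pics/r1.png

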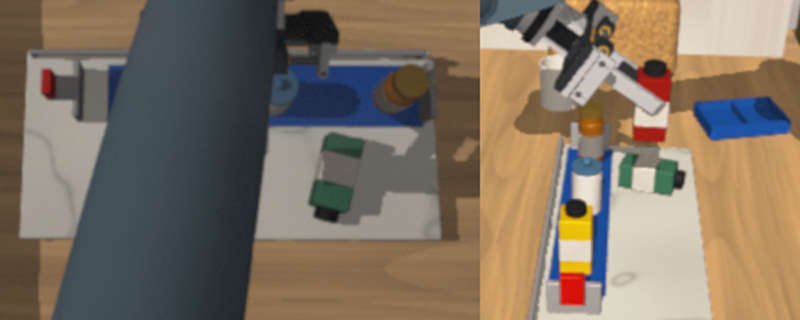

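Emit:
{"name": "play_rows", "arguments": {
  "commands": [
    [[-0.5, 0.03, -0.57], [0, 0.23, 0], 1],
    [[-0.5, 0.03, -0.57], [0, 0, 0], 1],
    [[-0.5, 0.03, -0.57], [0, 0, 0], 1],
    [[-0.5, 0.03, -0.57], [0, 0, 0], 1],
    [[-0.5, 0.03, -0.57], [0, 0, 0], 1],
    [[0, 0, 0], [0, 0, 0], 1],
    [[0, 0, 0], [0, 0, 0], 1]
  ]
}}

```text
t: 11.45
tool_pos: [0.5654, -0.0106, 0.2366]
tcp_rot: [0.001, -2.15, 0.0]
force: [-0.6, -0.8, -0.7]
opening: 0.0438
grip_force: 40.0
```

```bash
cat > chk.py <<'E'
import sys
from plan import *
def chk(col,G,psi,name):
    """G: grasp-derived expected tin base position"""
    d=env.get_image("side");hs=cv2.cvtColor(d["image"],cv2.COLOR_RGB2HSV).astype(int);H,S,V=[hs[...,i] for i in range(3)]
    m=(((H<8)|(H>172))&(S>130)&(V>50)) if col=="red" else ((H>60)&(H<95)&(S>80)&(V>25))
    c=np.array([[x,y,z] for x in(-.022,.022) for y in(-.022,.022) for z in(0,.09)])
    W=R.from_euler("z",psi).apply(c)+G;uv=proj(W,d)
    lo=uv.min(0)-15;hi=uv.max(0)+15;k=np.zeros(m.shape,bool);k[int(lo[1]):int(hi[1]),int(lo[0]):int(hi[0])]=1;m&=k
    r=np.where(m.any(1))[0];E=np.array([(np.where(m[y])[0].max()+.5,y) for y in r])
    print("rows",r.min(),r.max(),"pred rows",uv[:,1].min(),uv[:,1].max())
    for a,b in((0,1),(2,3)): print("pred edge",uv[a],uv[b],"slope",(uv[b]-uv[a])[0]/(uv[b]-uv[a])[1])
    p=np.polyfit(E[:,1],E[:,0],1);res=E[:,0]-np.polyval(p,E[:,1]);g=np.abs(res)<1.0;p=np.polyfit(E[g,1],E[g,0],1)
    print("meas slope",p[0],"x at top/bot",np.polyval(p,[r.min(),r.max()]),g.mean())
    o=d["image"][...,::-1].copy()
    h=cv2.convexHull(uv.astype(np.float32))[:,0]
    x0,y0=int(uv[:,0].mean())-50,int(uv[:,1].mean())-50;o=np.repeat(np.repeat(o[y0:y0+100,x0:x0+100],5,0),5,1).copy()
    cv2.polylines(o,[((h-[x0,y0])*5+2).astype(np.int32)],True,(0,255,255));cv2.imwrite(f"pics/{name}.png",o)
s=env.sense();O=R.from_rotvec(s["tcp_rot"]);g=s["tool_pos"]-O.apply([0,0,.0188])
if __name__=="__main__":
    ps=float(sys.argv[3]);along=float(sys.argv[4]);off=float(sys.argv[5])
    ax=O.as_matrix()[:,2];G=g-np.array([0,0,along])-R.from_euler("z",ps).apply([off,0,0])
    print("base expected",G,"tool alpha",np.degrees(np.arctan2(-ax[2],np.hypot(ax[0],ax[1])*np.sign(ax[0]))),"t",s["t"])
    chk(sys.argv[1],G,ps,sys.argv[2])
E
python3 chk.py red k1 0 0.0605 0.003;
```

```text
base expected [ 0.5781 -0.0106  0.1864] tool alpha 146.79215250250954 t 11.45
rows 107 152 pred rows 105.51840900374569 153.53508579555577
pred edge [323.5041 143.7958] [324.1205 106.1496] slope -0.01637364639317496
pred edge [322.5557 153.5351] [323.1426 114.9865] slope -0.015225589167121108
meas slope -0.02026143790849459 x at top/bot [323.0614 322.1497] 0.6129032258064516
```

Emit:
{"name": "play_rows", "arguments": {
  "commands": [
    [[-0.61, 0, 0.4], [0, 0, 0], 1],
    [[-0.61, 0, 0.4], [0, 0, 0], 1],
    [[-0.61, 0, 0.4], [0, 0, 0], 1],
    [[-0.61, 0, 0.4], [0, 0, 0], 1],
    [[-0.61, 0, 0.4], [0, 0, 0], 1],
    [[-0.61, 0, 0.4], [0, 0, 0], 1],
    [[-0.61, 0, 0.4], [0, 0, 0], 1],
    [[-0.4, 0, 0.26], [0, 0, 0], 1],
    [[-0.21, 0, 0.14], [0, 0, 0], 1],
    [[0, 0, 0], [0, 0, 0], 1]
  ]
}}

```text
t: 12.5
tool_pos: [0.5651, -0.0105, 0.0895]
tcp_rot: [0.001, -2.148, -0.0]
force: [0.4, 0.1, -2.1]
opening: 0.0436
grip_force: 40.0
```

```bash
python3 chk.py red k2 0 0.0605 0.003; python3 - <<'E'
import os;os.chdir(".")
from cell import env;print(env.sense()["force"])
E
```

```text
base expected [ 0.5779 -0.0105  0.0393] tool alpha 146.90537109718449 t 12.5
rows 167 206 pred rows 165.1062244334183 208.47535762307658
pred edge [322.7351 197.7055] [323.2634 165.7861] slope -0.016550440404094945
pred edge [321.8366 208.4754] [322.3373 175.9841] slope -0.015411233615758326
meas slope 1.44328404914204e-16 x at top/bot [321.5 321.5] 1.0
[ 0.11513019  0.60705131 -2.0136444 ]
```

Emit:
{"name": "play_rows", "arguments": {
  "commands": [
    [[-0.067, 0, 0.044], [0, 0, 0], 1],
    [[-0.067, 0, 0.044], [0, 0, 0], 1],
    [[-0.067, 0, 0.044], [0, 0, 0], 1],
    [[-0.067, 0, 0.044], [0, 0, 0], 1],
    [[0, 0, 0], [0, 0, 0], 1],
    [[0, 0, 0], [0, 0, 0], 1]
  ]
}}

```text
t: 13.15
tool_pos: [0.5654, -0.0105, 0.0823]
tcp_rot: [0.001, -2.15, 0.0]
force: [0.4, 0.1, -1.6]
opening: 0.0438
grip_force: 40.0
```

Emit:
{"name": "play_rows", "arguments": {
  "commands": [
    [[-0.027, 0, 0.018], [0, 0, 0], 1],
    [[0, 0, 0], [0, 0, 0], 1]
  ]
}}

```text
t: 13.35
tool_pos: [0.5654, -0.0105, 0.0815]
tcp_rot: [0.001, -2.15, 0.0]
force: [0.2, -0.5, -1.4]
opening: 0.0437
grip_force: 40.0
```

Emit:
{"name": "play_rows", "arguments": {
  "commands": [
    [[-0.027, 0, 0.018], [0, 0, 0], 1],
    [[0, 0, 0], [0, 0, 0], 1]
  ]
}}

```text
t: 13.55
tool_pos: [0.5655, -0.0105, 0.0812]
tcp_rot: [0.001, -2.15, 0.0]
force: [-0.3, -0.1, 1.1]
opening: 0.0436
grip_force: 40.0
```

Emit:
{"name": "play_rows", "arguments": {
  "commands": [
    [[-0.02, 0, 0.013], [0, 0, 0], 0.7],
    [[0, 0, 0], [0, 0, 0], 0.55],
    [[0, 0, 0], [0, 0, 0], 0.5],
    [[0, 0, 0], [0, 0, 0], 0.44],
    [[0, 0, 0], [0, 0, 0], 0.42],
    [[0, 0, 0], [0, 0, 0], 0.42],
    [[0, 0, 0], [0, 0, 0], 0.42]
  ]
}}

```text
t: 14.25
tool_pos: [0.5653, -0.0105, 0.0799]
tcp_rot: [0.001, -2.15, 0.0]
force: [0.2, 0.1, 0.0]
opening: 0.0544
grip_force: 0.0
```

```bash
python3 chk.py red k3 0 0.0605 0.003; python3 s.py
```

```text
base expected [ 0.5781 -0.0105  0.0297] tool alpha 146.8347485135219 t 14.25
rows 170 206 pred rows 168.63501403451937 211.7304238160935
pred edge [322.5984 200.9097] [323.1171 169.3172] slope -0.01641966535446851
pred edge [321.7    211.7304] [322.191  179.5832] slope -0.015273834236483888
meas slope -2.5363757930223793e-15 x at top/bot [321.5 321.5] 0.5
14.3 [-0.1541  0.8496  1.193  -0.1485  2.0807 -1.7295] [ 0.5653 -0.0105  0.08  ] [-0.0978 -0.2924 -0.6696] 0.05459141368203473 0.0 
 [[-0.5471 -0.001  -0.8371]
 [-0.001   1.     -0.0006]
 [ 0.8371  0.0005 -0.5471]]
```

View pics/k3.png

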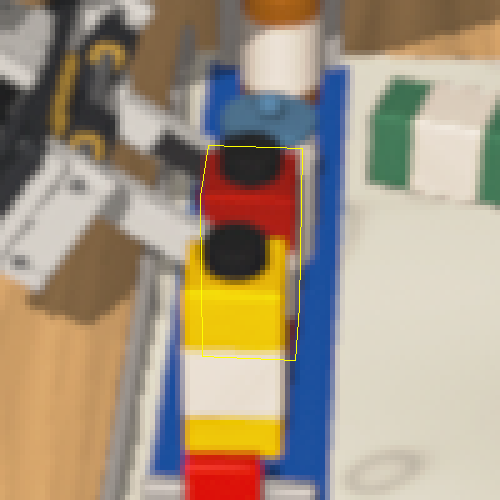

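Emit:
{"name": "play_rows", "arguments": {
  "commands": [
    [[0, 0, -0.2], [0, 0, 0], 0.42],
    [[0, 0, -0.4], [0, 0, 0], 0.42],
    [[0, 0, -0.7], [0, 0, 0], 0.42],
    [[0, 0, -0.9], [0, 0, 0], 0.42],
    [[0, 0, -0.9], [0, 0, 0], 0.42],
    [[0, 0, -0.9], [0, 0, 0], 0.42],
    [[0, 0, -0.9], [0, 0, 0], 0.42],
    [[0, 0, -0.5], [0, 0, 0], 0.42],
    [[0.8, 0, -0.53], [0, 0, 0], 0],
    [[0.8, 0, -0.53], [0, 0, 0], 0],
    [[0.8, 0, -0.53], [0, 0, 0], 0],
    [[0.8, 0, -0.53], [0, 0, 0], 0]
  ]
}}

```text
t: 15.5
tool_pos: [0.6788, -0.0104, 0.2528]
tcp_rot: [0.001, -2.151, 0.0]
force: [-0.6, 0.7, -0.5]
opening: 0.0831
grip_force: 0.0
```

```bash
python3 - <<'E'
from plan import *
A=Rt(np.radians(57),-.2);B0=Rt(np.radians(147),-.2);B=Rt(np.radians(147),0.)
s=env.sense();print(s["tool_pos"])
u=lambda G,Rm:np.array(G)+Rm.apply([0,0,.0188])
go([("mv",[.53,-.153,.25],R.from_rotvec(s["tcp_rot"])),("yaw",[.53,-.153,.25],B0),("tilt",[.53,-.153,.25],A),("over",[.473,-.153,.12],A),("down",[.473,-.153,.04],A),("lift",[.473,-.153,.25],A),("rot",[.473,-.153,.25],B0),("yaw",[.473,-.153,.25],B),("overgap",u([.583,-.155,.25],B),B),("low",u([.583,-.155,.1],B),B)])
E
```

```text
[ 0.6788 -0.0104  0.2528]
mv shift [ 3.17 -5.7   5.05] turn [0. 0. 0.] q [-0.34  0.61  1.23 -0.36  2.23 -1.99] err 0.0
yaw shift [0. 0. 0.] turn [-1.12  0.03  0.73] q [-0.4   0.63  1.21 -0.22  2.28 -1.83] err 0.0
tilt shift [0. 0. 0.] turn [  0.   -10.47  -0.  ] q [-0.6  -0.39  2.16  0.28  0.85 -2.1 ] err 0.0
over shift [ 4.71 -0.45  3.14] turn [0. 0. 0.] q [-0.69 -0.38  2.4   0.44  0.65 -2.36] err 0.0
down shift [1.74 0.   2.68] turn [0. 0. 0.] q [-0.69 -0.17  2.43  0.65  0.44 -2.59] err 0.0
lift shift [-4.57 -0.   -7.04] turn [0. 0. 0.] q [-0.69 -0.57  2.28  0.32  0.94 -2.19] err 0.0
rot shift [0. 0. 0.] turn [ 0.   10.47  0.  ] q [-0.43  0.5   1.38 -0.24  2.22 -1.85] err 0.0
yaw shift [0. 0. 0.] turn [ 1.12 -0.   -0.73] q [-0.37  0.49  1.4  -0.38  2.18 -2.  ] err 0.0
overgap shift [-2.4  -0.08 -2.94] turn [0. 0. 0.] q [-0.33  0.71  1.11 -0.36  2.27 -1.99] err 0.0
low shift [-5.03  0.    3.27] turn [0. 0. 0.] q [-0.33  0.87  1.13 -0.32  2.08 -1.91] err 0.0
```

Emit:
{"name": "play_rows", "arguments": {
  "commands": [
    [[0.45, -0.81, 0.72], [0, 0, 0], 0],
    [[0.45, -0.81, 0.72], [0, 0, 0], 0],
    [[0.45, -0.81, 0.72], [0, 0, 0], 0],
    [[0.45, -0.81, 0.72], [0, 0, 0], 0],
    [[0.45, -0.81, 0.72], [0, 0, 0], 0],
    [[0.45, -0.81, 0.72], [0, 0, 0], 0],
    [[0.45, -0.81, 0.72], [0, 0, 0], 0],
    [[0, 0, 0], [-0.56, 0, 0.37], 0],
    [[0, 0, 0], [-0.56, 0, 0.37], 0],
    [[0, 0, 0], [0, 0, 0], 0]
  ]
}}

```text
t: 16.5
tool_pos: [0.5301, -0.1541, 0.2485]
tcp_rot: [-0.219, -2.142, -0.117]
force: [-0.5, 0.3, -1.0]
opening: 0.094
grip_force: 0.0
```

Emit:
{"name": "play_rows", "arguments": {
  "commands": [
    [[0, 0, 0], [0, -0.87, 0], 0],
    [[0, 0, 0], [0, -0.87, 0], 0],
    [[0, 0, 0], [0, -0.87, 0], 0],
    [[0, 0, 0], [0, -0.87, 0], 0],
    [[0, 0, 0], [0, -0.87, 0], 0],
    [[0, 0, 0], [0, -0.87, 0], 0],
    [[0, 0, 0], [0, -0.87, 0], 0],
    [[0, 0, 0], [0, -0.87, 0], 0],
    [[0, 0, 0], [0, -0.87, 0], 0],
    [[0, 0, 0], [0, -0.87, 0], 0],
    [[0, 0, 0], [0, -0.87, 0], 0],
    [[0, 0, 0], [0, -0.87, 0], 0]
  ]
}}

```text
t: 17.7
tool_pos: [0.5307, -0.1517, 0.2486]
tcp_rot: [0.249, 2.55, -0.081]
force: [-0.7, 0.2, 0.3]
opening: 0.0942
grip_force: 0.0
```

Emit:
{"name": "play_rows", "arguments": {
  "commands": [
    [[0, 0, 0], [0, 0, 0], 0],
    [[0.94, -0.09, 0.63], [0, 0, 0], 0],
    [[0.94, -0.09, 0.63], [0, 0, 0], 0],
    [[0.94, -0.09, 0.63], [0, 0, 0], 0],
    [[0.94, -0.09, 0.63], [0, 0, 0], 0],
    [[0.94, -0.09, 0.63], [0, 0, 0], 0],
    [[0, 0, 0], [0, 0, 0], 0],
    [[0, 0, 0], [0, 0, 0], 0]
  ]
}}

```text
t: 18.5
tool_pos: [0.4747, -0.1528, 0.1185]
tcp_rot: [0.254, 2.556, -0.077]
force: [-0.1, -0.2, 0.7]
opening: 0.0939
grip_force: 0.0
```

```bash
python3 - <<'E'
from plan import *
s=env.sense();O=R.from_rotvec(s["tcp_rot"]);d=env.get_image("wrist");cv2.imwrite("pics/w2.png",d["image"][...,::-1]);print(s["tool_pos"],s["t"])
# reproject expected green tin into wrist view
T=np.eye(4);T[:3,:3]=O.as_matrix();T[:3,3]=s["tool_pos"];dd=dict(mtx=d["mtx"],pose=T@d["T_tool_cam"])
o=d["image"][...,::-1].copy()
c=np.array([[x,y,z] for x in(-.022,.022) for y in(-.022,.022) for z in(0,.09)])
for ps,b,cl in((-.2,(.522,-.163),(0,255,255)),):
    a=np.array([-np.cos(ps),-np.sin(ps),0]);W=c@np.c_[[0,0,1],np.cross(a,[0,0,1]),a].T+[*b,.052]
    h=cv2.convexHull(proj(W,dd).astype(np.float32))[:,0];cv2.polylines(o,[h.astype(np.int32)],True,cl)
cv2.imwrite("pics/w2.png",o)
go([("down",[.473,-.153,.04],Rt(np.radians(57),-.2))])
E
```

```text
[ 0.4747 -0.1528  0.1185] 18.5
down shift [ 1.81 -0.    2.61] turn [-0.01  0.    0.01] q [-0.69 -0.17  2.43  0.65  0.44 -2.59] err 0.0
```

View pics/w2.png

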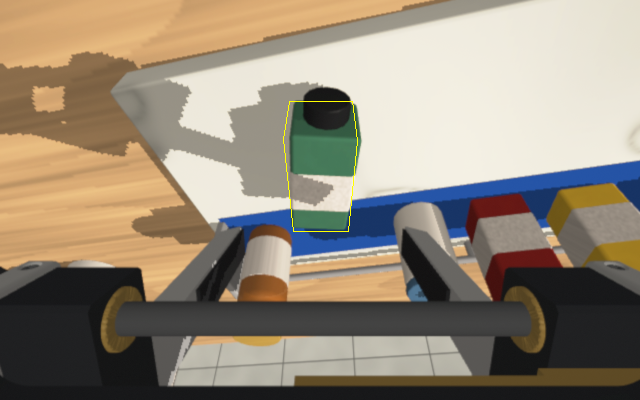

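The wrist view shows the green tin at about (323,165), centred and square to the fingers, and the fitted outline matches it. The red tin is standing.

Emit:
{"name": "play_rows", "arguments": {
  "commands": [
    [[0.45, 0, 0.65], [0, 0, 0], 0],
    [[0.45, 0, 0.65], [0, 0, 0], 0],
    [[0.45, 0, 0.65], [0, 0, 0], 0],
    [[0.45, 0, 0.65], [0, 0, 0], 0],
    [[0, 0, 0], [0, 0, 0], 0],
    [[0, 0, 0], [0, 0, 0], 0.45],
    [[0, 0, 0], [0, 0, 0], 0.55],
    [[0, 0, 0], [0, 0, 0], 0.65],
    [[0, 0, 0], [0, 0, 0], 0.75],
    [[0, 0, 0], [0, 0, 0], 1],
    [[0, 0, 0], [0, 0, 0], 1],
    [[0, 0, 0], [0, 0, 0], 1]
  ]
}}

```text
t: 19.75
tool_pos: [0.4711, -0.152, 0.038]
tcp_rot: [0.257, 2.556, -0.077]
force: [0.0, 0.3, 0.4]
opening: 0.0442
grip_force: 39.7
```

```bash
python3 s.py
```

```text
19.75 [-0.694  -0.1676  2.4313  0.6469  0.4402 -2.5948] [ 0.4711 -0.152   0.038 ] [0.0015 0.3244 0.4188] 0.044248783430196434 39.716665148735046 
 [[-0.8228  0.1991  0.5323]
 [ 0.1667  0.98   -0.1089]
 [-0.5433 -0.0008 -0.8395]]
```

Emit:
{"name": "play_rows", "arguments": {
  "commands": [
    [[-0.15, 0, -0.23], [0, 0, 0], 1],
    [[-0.36, 0, -0.55], [0, 0, 0], 1],
    [[-0.51, 0, -0.78], [0, 0, 0], 1],
    [[-0.51, 0, -0.78], [0, 0, 0], 1],
    [[-0.51, 0, -0.78], [0, 0, 0], 1],
    [[-0.51, 0, -0.78], [0, 0, 0], 1],
    [[-0.51, 0, -0.78], [0, 0, 0], 1],
    [[-0.51, 0, -0.78], [0, 0, 0], 1],
    [[-0.51, 0, -0.78], [0, 0, 0], 1],
    [[-0.51, 0, -0.78], [0, 0, 0], 1],
    [[0, 0, 0], [0, 0, 0], 1]
  ]
}}

```text
t: 20.85
tool_pos: [0.4732, -0.153, 0.2517]
tcp_rot: [0.255, 2.551, -0.082]
force: [-0.3, -0.2, -1.5]
opening: 0.0441
grip_force: 39.7
```

Emit:
{"name": "play_rows", "arguments": {
  "commands": [
    [[0, 0, 0], [0, 0.3, 0], 1],
    [[0, 0, 0], [0, 0.6, 0], 1],
    [[0, 0, 0], [0, 0.8, 0], 1],
    [[0, 0, 0], [0, 0.8, 0], 1],
    [[0, 0, 0], [0, 0.8, 0], 1],
    [[0, 0, 0], [0, 0.8, 0], 1],
    [[0, 0, 0], [0, 0.8, 0], 1],
    [[0, 0, 0], [0, 0.8, 0], 1],
    [[0, 0, 0], [0, 0.8, 0], 1],
    [[0, 0, 0], [0, 0.8, 0], 1],
    [[0, 0, 0], [0, 0.8, 0], 1],
    [[0, 0, 0], [0, 0.8, 0], 1]
  ]
}}

```text
t: 22.05
tool_pos: [0.472, -0.1519, 0.2463]
tcp_rot: [-0.238, -2.365, -0.095]
force: [-0.3, 0.4, -1.5]
opening: 0.0438
grip_force: 39.7
```

Emit:
{"name": "play_rows", "arguments": {
  "commands": [
    [[0, 0, 0], [0, 0.8, 0], 1],
    [[0, 0, 0], [0, 0.57, 0], 1],
    [[0, 0, 0], [0, 0.2, 0], 1],
    [[0, 0, 0], [0.56, 0, -0.37], 1],
    [[0, 0, 0], [0.56, 0, -0.37], 1],
    [[0, 0, 0], [0, 0, 0], 1],
    [[0, 0, 0], [0, 0, 0], 1]
  ]
}}

```text
t: 22.75
tool_pos: [0.472, -0.1517, 0.2475]
tcp_rot: [0.0, -2.146, -0.001]
force: [-0.3, -0.3, -0.7]
opening: 0.0441
grip_force: 39.7
```

```bash
python3 s.py; python3 - <<'E'
from plan import *
B=Rt(np.radians(147.1),0.);u=lambda G,Rm:np.array(G)+Rm.apply([0,0,.0188])
print(u([.583,-.155,.25],B)); go([("overgap",u([.582,-.155,.25],B),B)])
E
```

```text
22.75 [-0.368   0.487   1.4093 -0.3747  2.1749 -1.9981] [ 0.472  -0.1517  0.2475] [-0.3117 -0.3324 -0.6997] 0.04408130308247934 39.727930426597595 
 [[-0.544   0.0002 -0.8391]
 [-0.0008  1.      0.0007]
 [ 0.8391  0.001  -0.544 ]]
[ 0.5672 -0.155   0.2398]
overgap shift [-2.31 -0.13 -3.  ] turn [0.   0.01 0.01] q [-0.33  0.71  1.11 -0.36  2.27 -1.99] err 0.0
```

Emit:
{"name": "play_rows", "arguments": {
  "commands": [
    [[-0.46, -0.03, -0.6], [0, 0, 0], 1],
    [[-0.46, -0.03, -0.6], [0, 0, 0], 1],
    [[-0.46, -0.03, -0.6], [0, 0, 0], 1],
    [[-0.46, -0.03, -0.6], [0, 0, 0], 1],
    [[-0.46, -0.03, -0.6], [0, 0, 0], 1],
    [[0, 0, 0], [0, 0, 0], 1],
    [[0, 0, 0], [0, 0, 0], 1]
  ]
}}

```text
t: 23.45
tool_pos: [0.566, -0.1562, 0.2398]
tcp_rot: [0.0, -2.145, -0.002]
force: [-1.1, -0.7, -1.4]
opening: 0.0441
grip_force: 39.7
```

```bash
python3 chk.py green k4 0 0.0605 0.003
```

```text
base expected [ 0.5788 -0.1562  0.1895] tool alpha 147.09422731012845 t 23.45
rows 81 121 pred rows 79.26721980981947 122.53433576119055
pred edge [325.9914 114.7744] [326.6612  79.7876] slope -0.01914528434983484
pred edge [325.2247 122.5343] [325.8792  86.738 ] slope -0.01828462188096143
meas slope 0.021415270018623308 x at top/bot [322.6965 323.5531] 0.34615384615384615
```

```bash
python3 - <<'E'
from plan import *
im=env.get_image("side")["image"]
for y in range(76,126,4): print(y,[tuple(int(v) for v in im[y,x]) for x in range(319,330,1)])
E
```

```text
76 [(105, 79, 51), (115, 87, 55), (138, 103, 63), (171, 126, 75), (200, 147, 85), (212, 156, 90), (213, 156, 91), (210, 154, 90), (204, 150, 87), (197, 145, 84), (199, 146, 85)]
80 [(35, 35, 35), (35, 34, 34), (43, 38, 32), (88, 77, 52), (132, 116, 74), (147, 129, 82), (158, 131, 80), (176, 134, 79), (188, 138, 80), (194, 142, 83), (200, 147, 85)]
84 [(38, 49, 41), (38, 58, 45), (46, 75, 56), (56, 98, 72), (59, 107, 79), (55, 100, 74), (103, 96, 65), (181, 135, 79), (204, 150, 87), (203, 149, 86), (197, 146, 84)]
88 [(68, 125, 91), (70, 125, 91), (69, 125, 91), (69, 125, 91), (66, 123, 90), (63, 108, 78), (109, 102, 67), (176, 131, 77), (191, 140, 80), (190, 140, 82), (190, 140, 82)]
92 [(64, 117, 86), (65, 117, 86), (64, 117, 85), (64, 117, 86), (63, 116, 85), (61, 104, 76), (96, 94, 64), (153, 115, 69), (174, 128, 75), (180, 132, 77), (187, 138, 81)]
96 [(81, 122, 94), (66, 118, 85), (63, 116, 84), (65, 118, 86), (64, 117, 84), (69, 104, 77), (125, 109, 77), (186, 139, 84), (196, 144, 84), (180, 133, 77), (154, 114, 66)]
100 [(183, 178, 172), (155, 151, 146), (142, 139, 134), (144,
[... 481 characters left out ...]
 27)]
112 [(222, 210, 190), (224, 211, 192), (224, 212, 193), (225, 212, 194), (219, 204, 186), (170, 160, 145), (111, 103, 88), (102, 83, 59), (109, 85, 57), (111, 87, 58), (112, 87, 59)]
116 [(65, 118, 86), (65, 118, 86), (64, 118, 85), (64, 118, 85), (60, 111, 80), (60, 89, 64), (88, 80, 56), (106, 84, 56), (110, 86, 58), (111, 86, 58), (111, 87, 58)]
120 [(64, 120, 86), (65, 120, 86), (64, 120, 86), (63, 119, 86), (64, 113, 82), (74, 91, 65), (100, 84, 58), (110, 85, 57), (112, 87, 58), (111, 87, 59), (112, 87, 58)]
124 [(108, 84, 34), (109, 85, 36), (112, 87, 34), (115, 90, 40), (120, 94, 46), (127, 99, 52), (147, 114, 67), (171, 132, 83), (183, 141, 91), (186, 143, 91), (188, 144, 93)]
```

Emit:
{"name": "play_rows", "arguments": {
  "commands": [
    [[-0.62, 0, 0.405], [0, 0, 0], 1],
    [[-0.62, 0, 0.405], [0, 0, 0], 1],
    [[-0.62, 0, 0.405], [0, 0, 0], 1],
    [[-0.62, 0, 0.405], [0, 0, 0], 1],
    [[-0.62, 0, 0.405], [0, 0, 0], 1],
    [[-0.62, 0, 0.405], [0, 0, 0], 1],
    [[-0.62, 0, 0.405], [0, 0, 0], 1],
    [[-0.4, 0, 0.26], [0, 0, 0], 1],
    [[-0.25, 0, 0.165], [0, 0, 0], 1],
    [[0, 0, 0], [0, 0, 0], 1],
    [[0, 0, 0], [0, 0, 0], 1]
  ]
}}

```text
t: 24.65
tool_pos: [0.5661, -0.1556, 0.0916]
tcp_rot: [0.002, -2.146, -0.0]
force: [-0.0, -0.8, -1.7]
opening: 0.0439
grip_force: 39.7
```

Emit:
{"name": "play_rows", "arguments": {
  "commands": [
    [[-0.067, 0, 0.044], [0, 0, 0], 1],
    [[-0.067, 0, 0.044], [0, 0, 0], 1],
    [[-0.067, 0, 0.044], [0, 0, 0], 1],
    [[0, 0, 0], [0, 0, 0], 1],
    [[0, 0, 0], [0, 0, 0], 1]
  ]
}}

```text
t: 25.15
tool_pos: [0.5657, -0.1554, 0.0851]
tcp_rot: [0.002, -2.145, -0.001]
force: [-0.3, -0.0, -1.5]
opening: 0.0439
grip_force: 39.7
```

Emit:
{"name": "play_rows", "arguments": {
  "commands": [
    [[-0.027, 0, 0.018], [0, 0, 0], 1],
    [[0, 0, 0], [0, 0, 0], 1]
  ]
}}

```text
t: 25.35
tool_pos: [0.5657, -0.1554, 0.0842]
tcp_rot: [0.002, -2.145, -0.001]
force: [0.2, 0.2, -0.8]
opening: 0.0438
grip_force: 39.7
```

Emit:
{"name": "play_rows", "arguments": {
  "commands": [
    [[-0.027, 0, 0.018], [0, 0, 0], 1],
    [[-0.027, 0, 0.018], [0, 0, 0], 1],
    [[0, 0, 0], [0, 0, 0], 1]
  ]
}}

```text
t: 25.65
tool_pos: [0.5656, -0.1554, 0.0825]
tcp_rot: [0.002, -2.145, -0.001]
force: [-0.4, -0.1, -2.4]
opening: 0.0442
grip_force: 39.7
```

Emit:
{"name": "play_rows", "arguments": {
  "commands": [
    [[-0.02, 0, 0.013], [0, 0, 0], 1],
    [[0, 0, 0], [0, 0, 0], 1]
  ]
}}

```text
t: 25.85
tool_pos: [0.5656, -0.1554, 0.082]
tcp_rot: [0.002, -2.145, -0.001]
force: [0.3, -0.5, -1.1]
opening: 0.0436
grip_force: 39.7
```

Emit:
{"name": "play_rows", "arguments": {
  "commands": [
    [[-0.02, 0, 0.013], [0, 0, 0], 1],
    [[0, 0, 0], [0, 0, 0], 1]
  ]
}}

```text
t: 26.05
tool_pos: [0.5656, -0.1554, 0.0814]
tcp_rot: [0.002, -2.145, -0.001]
force: [0.4, 1.3, -2.7]
opening: 0.0441
grip_force: 39.7
```

Emit:
{"name": "play_rows", "arguments": {
  "commands": [
    [[-0.02, 0, 0.013], [0, 0, 0], 1],
    [[0, 0, 0], [0, 0, 0], 1]
  ]
}}

```text
t: 26.25
tool_pos: [0.5656, -0.1554, 0.0808]
tcp_rot: [0.002, -2.145, -0.001]
force: [-0.2, -0.3, -1.4]
opening: 0.0443
grip_force: 39.7
```

Emit:
{"name": "play_rows", "arguments": {
  "commands": [
    [[-0.02, 0, 0.013], [0, 0, 0], 1],
    [[0, 0, 0], [0, 0, 0], 1]
  ]
}}

```text
t: 26.45
tool_pos: [0.5657, -0.1554, 0.0805]
tcp_rot: [0.002, -2.145, -0.001]
force: [-0.3, -0.1, -1.3]
opening: 0.0441
grip_force: 39.7
```

Emit:
{"name": "play_rows", "arguments": {
  "commands": [
    [[-0.02, 0, 0.013], [0, 0, 0], 1],
    [[0, 0, 0], [0, 0, 0], 1]
  ]
}}

```text
t: 26.65
tool_pos: [0.5658, -0.1554, 0.0804]
tcp_rot: [0.002, -2.145, -0.001]
force: [0.9, -0.1, 3.1]
opening: 0.044
grip_force: 39.7
```

Emit:
{"name": "play_rows", "arguments": {
  "commands": [
    [[-0.02, 0, 0.013], [0, 0, 0], 1],
    [[0, 0, 0], [0, 0, 0], 1]
  ]
}}

```text
t: 26.85
tool_pos: [0.5658, -0.1555, 0.0804]
tcp_rot: [0.001, -2.145, -0.001]
force: [-0.4, 0.1, 5.6]
opening: 0.0438
grip_force: 39.7
```

Contact. Now release and retreat, as with the red tin.

Emit:
{"name": "play_rows", "arguments": {
  "commands": [
    [[0, 0, 0], [0, 0, 0], 0.7],
    [[0, 0, 0], [0, 0, 0], 0.55],
    [[0, 0, 0], [0, 0, 0], 0.5],
    [[0, 0, 0], [0, 0, 0], 0.44],
    [[0, 0, 0], [0, 0, 0], 0.42],
    [[0, 0, 0], [0, 0, 0], 0.42],
    [[0, 0, 0], [0, 0, 0], 0.42]
  ]
}}

```text
t: 27.55
tool_pos: [0.5656, -0.1554, 0.0789]
tcp_rot: [0.002, -2.145, -0.001]
force: [0.5, -0.8, 0.0]
opening: 0.054
grip_force: 0.0
```

Emit:
{"name": "play_rows", "arguments": {
  "commands": [
    [[0, 0, -0.2], [0, 0, 0], 0.42],
    [[0, 0, -0.4], [0, 0, 0], 0.42],
    [[0, 0, -0.7], [0, 0, 0], 0.42],
    [[0, 0, -0.9], [0, 0, 0], 0.42],
    [[0, 0, -0.9], [0, 0, 0], 0.42],
    [[0, 0, -0.9], [0, 0, 0], 0.42],
    [[0, 0, -0.9], [0, 0, 0], 0.42],
    [[0, 0, -0.5], [0, 0, 0], 0.42],
    [[0.8, 0, -0.53], [0, 0, 0], 0.42],
    [[0.8, 0, -0.53], [0, 0, 0], 0.42],
    [[0.8, 0, -0.53], [0, 0, 0], 0.42],
    [[0.8, 0, -0.53], [0, 0, 0], 0.42]
  ]
}}

```text
t: 28.75
tool_pos: [0.6799, -0.1556, 0.2522]
tcp_rot: [0.001, -2.148, -0.0]
force: [0.5, -0.1, 0.4]
opening: 0.0544
grip_force: 0.0
```

```bash
python3 - <<'E'
from plan import *
s=env.sense();print(s["t"],s["tool_pos"],s["force"])
d=env.get_image("top");D2=env.get_image("side")
hsv=cv2.cvtColor(d["image"],cv2.COLOR_RGB2HSV).astype(int);m=((hsv[...,0]<8)|(hsv[...,0]>172))&(hsv[...,1]>130);k=np.zeros(m.shape,bool);k[180:225,228:268]=1;v,u=np.where(m&k);print(u.min(),u.max(),v.min(),v.max())
if len(u): print([ray((x,v.mean()),d,.118) for x in (u.min()-.5,u.max()+.5)])
a=d["image"][160:310,220:510,::-1];b=D2["image"][130:280,250:420,::-1]
cv2.imwrite("pics/v.png",cv2.resize(np.hstack([a,b]),None,fx=1.7,fy=1.7,interpolation=cv2.INTER_CUBIC))
E
```

```text
28.75 [ 0.6799 -0.1556  0.2522] [ 0.5239 -0.1046  0.4393]
246 253 194 210
[array([0.5711, 0.1986, 0.118 ]), array([0.5712, 0.1837, 0.118 ])]
```

View pics/v.png

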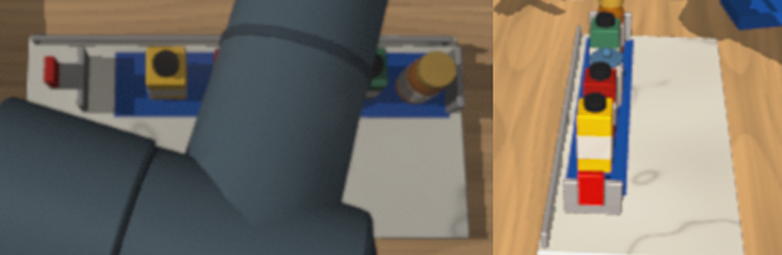

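Both tins are standing: the side crop shows green at (604,30), red at (600,80), and yellow in front of them. The tab is untouched at about y 0.184–0.199. Next is the end stop.

```bash
python3 - <<'E'
from plan import *
A=Rt(np.pi/2,0.);s=env.sense()
go([("tilt",s["tool_pos"],A),("mv",[.577,.245,.25],A),("down",[.577,.245,.09],A),("push",[.577,.145,.09],A),("back",[.577,.2,.09],A),("up",[.577,.2,.25],A)])
E
```

```text
tilt shift [0. 0. 0.] turn [-0.01 -6.58 -0.  ] q [-0.39  0.32  1.37 -0.    1.45 -1.96] err 0.0
mv shift [ 4.16 16.04  0.22] turn [0. 0. 0.] q [ 0.22  0.16  1.58 -0.    1.41 -1.35] err 0.0
down shift [0.  0.  6.4] turn [0. 0. 0.] q [ 0.22  0.32  1.7   0.    1.13 -1.35] err 0.0
push shift [ 0. -4.  0.] turn [0. 0. 0.] q [ 0.06  0.25  1.78 -0.    1.11 -1.52] err 0.0
back shift [0.  2.2 0. ] turn [0. 0. 0.] q [ 0.15  0.28  1.74 -0.    1.12 -1.42] err 0.0
up shift [-0.   0.  -6.4] turn [0. 0. 0.] q [ 0.15  0.12  1.62 -0.    1.4  -1.42] err 0.0
```

Emit:
{"name": "play_rows", "arguments": {
  "commands": [
    [[0, 0, 0], [0, -0.94, 0], 1],
    [[0, 0, 0], [0, -0.94, 0], 1],
    [[0, 0, 0], [0, -0.94, 0], 1],
    [[0, 0, 0], [0, -0.94, 0], 1],
    [[0, 0, 0], [0, -0.94, 0], 1],
    [[0, 0, 0], [0, -0.94, 0], 1],
    [[0, 0, 0], [0, -0.94, 0], 1],
    [[0, 0, 0], [0, 0, 0], 1]
  ]
}}

```text
t: 29.65
tool_pos: [0.6762, -0.1548, 0.2479]
tcp_rot: [-0.0, -3.13, -0.004]
force: [0.4, 0.8, 0.6]
opening: 0.0002
grip_force: 0.0
```

Emit:
{"name": "play_rows", "arguments": {
  "commands": [
    [[0.23, 0.89, 0.01], [0, 0, 0], 1],
    [[0.23, 0.89, 0.01], [0, 0, 0], 1],
    [[0.23, 0.89, 0.01], [0, 0, 0], 1],
    [[0.23, 0.89, 0.01], [0, 0, 0], 1],
    [[0.23, 0.89, 0.01], [0, 0, 0], 1],
    [[0.23, 0.89, 0.01], [0, 0, 0], 1],
    [[0.23, 0.89, 0.01], [0, 0, 0], 1],
    [[0.23, 0.89, 0.01], [0, 0, 0], 1],
    [[0.23, 0.89, 0.01], [0, 0, 0], 1]
  ]
}}

```text
t: 30.55
tool_pos: [0.6275, 0.0473, 0.2469]
tcp_rot: [0.004, -3.132, -0.002]
force: [0.5, -0.2, 0.0]
opening: 0.0003
grip_force: 0.0
```

Emit:
{"name": "play_rows", "arguments": {
  "commands": [
    [[0.23, 0.89, 0.01], [0, 0, 0], 1],
    [[0.23, 0.89, 0.01], [0, 0, 0], 1],
    [[0.23, 0.89, 0.01], [0, 0, 0], 1],
    [[0.23, 0.89, 0.01], [0, 0, 0], 1],
    [[0.23, 0.89, 0.01], [0, 0, 0], 1],
    [[0.23, 0.89, 0.01], [0, 0, 0], 1],
    [[0.23, 0.89, 0.01], [0, 0, 0], 1],
    [[0.23, 0.89, 0.01], [0, 0, 0], 1],
    [[0.23, 0.89, 0.01], [0, 0, 0], 1],
    [[0, 0, 0], [0, 0, 0], 1]
  ]
}}

```text
t: 31.55
tool_pos: [0.5746, 0.2484, 0.2454]
tcp_rot: [0.009, -3.132, -0.002]
force: [-0.0, 0.2, -0.9]
opening: 0.0007
grip_force: 0.0
```

Emit:
{"name": "play_rows", "arguments": {
  "commands": [
    [[0, 0, 0.8], [0, 0, 0], 1],
    [[0, 0, 0.8], [0, 0, 0], 1],
    [[0, 0, 0.8], [0, 0, 0], 1],
    [[0, 0, 0.8], [0, 0, 0], 1],
    [[0, 0, 0.8], [0, 0, 0], 1],
    [[0, 0, 0.8], [0, 0, 0], 1],
    [[0, 0, 0.8], [0, 0, 0], 1],
    [[0, 0, 0.8], [0, 0, 0], 1],
    [[0, 0, 0], [0, 0, 0], 1],
    [[0, 0, 0], [0, 0, 0], 1]
  ]
}}

```text
t: 32.55
tool_pos: [0.5745, 0.2452, 0.0856]
tcp_rot: [0.002, -3.132, -0.002]
force: [0.7, -0.2, -0.1]
opening: 0.0006
grip_force: 0.0
```

Emit:
{"name": "play_rows", "arguments": {
  "commands": [
    [[0, -0.4, 0], [0, 0, 0], 1],
    [[0, -0.4, 0], [0, 0, 0], 1],
    [[0, -0.4, 0], [0, 0, 0], 1],
    [[0, -0.3, 0], [0, 0, 0], 1],
    [[0, -0.3, 0], [0, 0, 0], 1]
  ]
}}

```text
t: 33.05
tool_pos: [0.5752, 0.1996, 0.0861]
tcp_rot: [0.001, -3.134, -0.004]
force: [0.0, 2.3, 2.1]
opening: 0.0008
grip_force: 1.2
```

Emit:
{"name": "play_rows", "arguments": {
  "commands": [
    [[0, -0.3, 0], [0, 0, 0], 1],
    [[0, -0.3, 0], [0, 0, 0], 1],
    [[0, -0.3, 0], [0, 0, 0], 1],
    [[0, -0.3, 0], [0, 0, 0], 1],
    [[0, -0.2, 0], [0, 0, 0], 1],
    [[0, 0, 0], [0, 0, 0], 1]
  ]
}}

```text
t: 33.65
tool_pos: [0.5743, 0.1641, 0.0849]
tcp_rot: [0.001, -3.131, -0.001]
force: [-0.3, 0.4, -0.2]
opening: 0.0005
grip_force: 0.0
```

```bash
cat > tab.py <<'E'
from plan import *
s=env.sense();print(s["t"],s["tool_pos"],s["force"])
for n,(r0,r1,c0,c1) in dict(side=(215,260,290,325)).items():
    d=env.get_image(n);h=cv2.cvtColor(d["image"],cv2.COLOR_RGB2HSV).astype(int);m=((h[...,0]<8)|(h[...,0]>172))&(h[...,1]>130);k=np.zeros(m.shape,bool);k[160:260,285:330]=1
    v,u=np.where(m&k);print(n,u.min(),u.max(),v.min(),v.max())
    dd=np.load("D.npy",allow_pickle=True).item()["side"];h=cv2.cvtColor(dd["image"],cv2.COLOR_RGB2HSV).astype(int);m=((h[...,0]<8)|(h[...,0]>172))&(h[...,1]>130);v,u=np.where(m&k);print("start",u.min(),u.max(),v.min(),v.max(),ray((308,v.max()+.5),dd,.073),ray((308,v.min()),dd,.118))
E
python3 tab.py
```

```text
33.65 [0.5743 0.1641 0.0849] [-0.2608  0.402  -0.2186]
side 302 316 222 234
start 300 315 230 250 [0.5743 0.1981 0.073 ] [0.5747 0.1896 0.118 ]
```

Emit:
{"name": "play_rows", "arguments": {
  "commands": [
    [[0, -0.2, 0], [0, 0, 0], 1],
    [[0, -0.2, 0], [0, 0, 0], 1],
    [[0, -0.2, 0], [0, 0, 0], 1]
  ]
}}

```text
t: 34.0
tool_pos: [0.5742, 0.1514, 0.0849]
tcp_rot: [0.0, -3.131, -0.008]
force: [-0.1, 21.1, -2.0]
opening: 0.0004
grip_force: 10.5
```

Emit:
{"name": "play_rows", "arguments": {
  "commands": [
    [[0, -0.1, 0], [0, 0, 0], 1],
    [[0, -0.1, 0], [0, 0, 0], 1]
  ]
}}

```text
t: 34.2
tool_pos: [0.5742, 0.1515, 0.0851]
tcp_rot: [-0.002, -3.133, -0.025]
force: [2.0, 32.3, -2.4]
opening: 0.0003
grip_force: 16.2
```

Emit:
{"name": "play_rows", "arguments": {
  "commands": [
    [[0, -0.08, 0], [0, 0, 0], 1],
    [[0, -0.08, 0], [0, 0, 0], 1]
  ]
}}

```text
t: 34.4
tool_pos: [0.5742, 0.1515, 0.0852]
tcp_rot: [-0.002, -3.134, -0.036]
force: [2.1, 45.7, -3.1]
opening: 0.0003
grip_force: 22.5
```

Emit:
{"name": "play_rows", "arguments": {
  "commands": [
    [[0, 0.3, 0], [0, 0, 0], 1],
    [[0, 0.4, 0], [0, 0, 0], 1],
    [[0, 0.6, 0], [0, 0, 0], 1],
    [[0, 0.6, 0], [0, 0, 0], 1],
    [[0, 0, -0.8], [0, 0, 0], 1],
    [[0, 0, -0.8], [0, 0, 0], 1],
    [[0, 0, -0.8], [0, 0, 0], 1],
    [[0, 0, -0.8], [0, 0, 0], 1],
    [[0, 0, -0.8], [0, 0, 0], 1],
    [[0, 0.8, -0.5], [0, 0, 0], 1],
    [[0, 0.8, 0], [0, 0, 0], 1],
    [[0, 0.8, 0], [0, 0, 0], 1]
  ]
}}

```text
t: 35.6
tool_pos: [0.576, 0.2494, 0.1988]
tcp_rot: [0.001, -3.134, -0.002]
force: [-0.2, 0.0, -0.3]
opening: 0.0005
grip_force: 0.0
```

Emit:
{"name": "play_rows", "arguments": {
  "commands": [
    [[0, 0.9, 0], [0, 0, 0], 1],
    [[0, 0.9, 0], [0, 0, 0], 1],
    [[0, 0.9, 0], [0, 0, 0], 1],
    [[0, 0.9, 0], [0, 0, 0], 1],
    [[0, 0, 0], [0, 0, 0], 1],
    [[0, 0, 0], [0, 0, 0], 1]
  ]
}}

```text
t: 36.2
tool_pos: [0.5754, 0.3386, 0.1978]
tcp_rot: [0.003, -3.132, -0.001]
force: [0.4, 0.2, 0.2]
opening: 0.0004
grip_force: 0.0
```

```bash
python3 tab.py; python3 - <<'E'
from plan import *
d=env.get_image("top");D2=env.get_image("side")
a=d["image"][160:310,220:510,::-1];b=D2["image"][130:280,250:420,::-1]
cv2.imwrite("pics/v2.png",cv2.resize(np.hstack([a,b]),None,fx=1.7,fy=1.7,interpolation=cv2.INTER_CUBIC))
E
```

```text
36.2 [0.5754 0.3386 0.1978] [0.4131 0.1779 0.2282]
side 320 321 175 209
start 300 315 230 250 [0.5743 0.1981 0.073 ] [0.5747 0.1896 0.118 ]
```

View pics/v2.png

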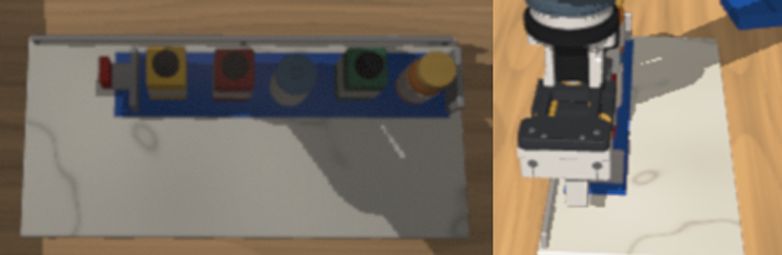

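The top view shows all five items upright in the row, with the stop plate close to the yellow tin and the tab at about (105,72) in the crop. Handing in.

```bash
python3 -c "
from cell import env
print(env.finish_job())"
```

```text
the job is handed in; nothing more can be done
None
```

Both tins stand upright, red in the left gap and green in the right. The end stop was pushed until it met its hard stop and the job is handed in, though the hand-in returned no verdict.

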